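# Return the refilled canisters to their rack and shut their click-stop caps

## Robot

A 6-joint arm with a two-finger parallel gripper is mounted at the origin on a cart in front of the work surface, level with it; the furniture and walls round the work are solid. World frame = base frame: x ahead of the robot, y to its left, z up, the work surface at z = 0. Lengths are in m, angles in rad, forces in N, time in s.
With the tool pointing down it reaches from about 0.3 to 0.875 m from the base axis. Payload 6.4 kg.
Tool frame: the origin (TCP) lies on the centre line of the jaws, within the pads' length; the fingertips stand 14 mm ahead of it and the grasp point (between the pads) lies 5 mm behind it; z points along the fingers, y is the direction in which the jaws open and shut (so a half turn about z gives the same grasp; the last joint's range is limited). The gripper opens to 85 mm and grips with 20 to 120 N. Pads are 22 mm wide; open, the fingers measure 114 mm over their backs; the gripper's body (76 mm by 85 mm) begins 54 mm behind the grasp point. The pads swing forward as they close: fully open they stand 13 mm farther back than shut.
Start: joints at [-1.554, 0.181, 1.607, -0, 1.354, -0.206], TCP at [0.127, -0.561, 0.245] pointing down, gripper open.
Joint ranges: [-2.99, 2.99], [-0.89, 2.07], [0.3, 2.58], [-1.14, 4.28], [0, 2.63], [-3.12, 3.12]. Speed limits (rad/s): [2.57, 2.57, 3.01, 3.14, 3.14, 3.14].

## Interface

Orientations are given as a unit quaternion [w, x, y, z].
In Python, from bench import * gives the robot as it stands.
- The arm moves only by the tool servo_tool, never from a script. Its argument "plan" is a list that holds one entry, the list of rows, each a list of 5 numbers: the shift along the world's x, y, z in m, then the turn about the world's z in rad, then the gripper command: -1 is shut, 1 is fully open, values between are in proportion. In form: [[[tx, ty, tz, roll, claw], ...]]. A call has 1 to 8 rows; each row shifts and turns the commanded pose from where the row before left it; what a row does not reach is not made up. A row lasts 1/10 s, in which the tool goes at most 50 mm and 8.59 degrees, less where a joint would pass 70% of its speed; a pose out of reach is approached as far as the arm can. A call with a gripper value outside its range is refused whole. The fingers move at their own pace and stop on an object; the grip force is fixed at half the most. Time passes only in rows, so rows that do not move let the fingers close. It gives the time, the measured TCP pose, the force and the opening at its end, in the units of the state.
- get_obs(): the state, without advancing time (a new reading comes with each control period).
- camera(name): name is "scene" or "top"; returns a dict with "img" (384x512x3 uint8, blue, green, red), "camera_matrix" (3x3 intrinsics, pixels), "k1" (the pictures are not rectified: a ray, as slopes to the right and down, at radius r is drawn at 1 + k1 r^2 times it, then the intrinsics apply), "rvec" (rotation vector, rad) and "tvec" (3), from world to camera coordinates, as OpenCV has them. Camera axes: x right, y down, z forward; pixel columns grow to the right and rows downward; lengths in m; the calibration is good to about 2 mm. A picture is of the moment at which its call begins. There is no depth.
- hand_in(): hands the job in, once; it reports no verdict.
Trained networks look in a picture, given as the dict that the camera call returned (one of the last four; its "shot" number tells which), for a name from the list of things; names that differ only in an ending like _2 or _b are one class to them, and where a whole thing is asked for, a point or a joint stands for the part that bears it (a point fixed in the world has none). Each returns a list of dicts, best first, with "conf" (0 to 1); they miss things now and then, are a little off and sometimes report something else, mostly with a low value. They report only what shows in the picture. A call takes as long as a camera call.
- trace(picture, thing): "mask" (384x512 bool, what is visible of it) and "rect" ([left, top, right, bottom] as shares, 0 to 1, of the picture: columns of its width, rows of its height, round what is visible of it).
- pinpoint(picture, thing): "centre" ([row, column] as shares, 0 to 1, of the picture: columns of its width, rows of its height: a listed point, or the origin of a listed thing).
The state is a dict: "time_s": time; "q": joint angles; "dq": joint speeds; "joint_efforts": joint torques, N m; "eef_pos": TCP position; "eef_rot": TCP orientation; "wrist_force": force on the tool from outside, world axes, zero at the start; "torque": the same for the moment, N m; "opening": opening from 0.0 (shut) to 1.0 (fully open).
Only numpy, scipy, OpenCV 4.12 (cv2) and the standard library are available. Lean on these libraries where they do the work, as an engineer would, in place of code of your own. Each camera call takes 0.05 s, during which the arm holds its last target.

## Task

The refilled canisters standing in front of the rack go back into its row, which steps down in height from the tallest at the left to the shortest at the right: slide the canisters already in the rack apart, without lifting them out, and set each refilled one upright on the rack floor in its place by height, label plate to the front. Once all of them stand in the rack, turn each refilled one's cap clockwise until it is fully down and its ratchet clicks and slips round by a good click or two. Leave the jars and the mill where they stand.

Things in the scene. Friction and masses are not known exactly. Their poses are not given: they have to be found in the camera images.
- rack: Wooden rack, fixed: open-topped channel for one row of six canisters. Outside 82 (x) x 333 (y) mm; inside 66 (x) x 313 (y) mm; floor 8 mm thick; long walls rise to 26 mm, end walls to 45 mm above the worktop. Origin: centre of its underside. x points to the back (away from the robot), y along the row to the left, z up.
- can_1_mid (a point): Already in the rack: square steel canister, 60 (x, front to back) x 48 (y) mm, 128 mm tall to its shoulder, 0.45 kg, nearly all in a weighted foot. Point: centre of the steel body, 64 mm above its underside; x from the front (blank label plate) to the back, y left, z up. On its axis a round black cap, 42 mm across, 6 to 32 mm above the shoulder, over a low 43 mm collar with a tab. Its cap is shut and does not turn.
- can_2_mid (a point): Returned: square steel canister, 60 (x, front to back) x 48 (y) mm, 116 mm tall to its shoulder, 0.45 kg, nearly all in a weighted foot. Point: centre of the steel body, 58 mm above its underside; x from the front (blank label plate) to the back, y left, z up. On its axis a round black cap, 42 mm across, 6 to 32 mm above the shoulder, over a low 43 mm collar with a tab. 
- can_2: The same canister; origin: centre of its underside, same axes.
- can_2_plate (a point): Middle of the canister's front face, half-way up, above or at the blank label plate.
- can_2_collar (a joint): How far the collar under the cap is screwed down, rad: grows clockwise seen from above, to its stop (fully down) at 1.5, where its tab meets the black mark at the front of the shoulder. It turns with the cap at about 0.02 N m, starts at 0.2 to 0.9, and unscrews if the cap is turned back.
- can_2_cap (a joint): How far the cap has slipped on its collar, rad, clockwise: 0 at the start. The ratchet slips at about 0.22 N m, so only once the collar is at its stop; it can slip without limit and stays where it is left. The cap neither rises nor sinks. 0.2 rad of slip is one click.
- can_3_mid (a point): Already in the rack: square steel canister, 60 (x, front to back) x 48 (y) mm, 104 mm tall to its shoulder, 0.45 kg, nearly all in a weighted foot. Point: centre of the steel body, 52 mm above its underside; x from the front (blank label plate) to the back, y left, z up. On its axis a round black cap, 42 mm across, 6 to 32 mm above the shoulder, over a low 43 mm collar with a tab. Its cap is shut and does not turn.
- can_4_mid (a point): Returned: square steel canister, 60 (x, front to back) x 48 (y) mm, 92 mm tall to its shoulder, 0.45 kg, nearly all in a weighted foot. Point: centre of the steel body, 46 mm above its underside; x from the front (blank label plate) to the back, y left, z up. On its axis a round black cap, 42 mm across, 6 to 32 mm above the shoulder, over a low 43 mm collar with a tab. 
- can_4: The same canister; origin: centre of its underside, same axes.
- can_4_plate (a point): Middle of the canister's front face, half-way up, above or at the blank label plate.
- can_4_collar (a joint): How far the collar under the cap is screwed down, rad: grows clockwise seen from above, to its stop (fully down) at 1.5, where its tab meets the black mark at the front of the shoulder. It turns with the cap at about 0.02 N m, starts at 0.2 to 0.9, and unscrews if the cap is turned back.
- can_4_cap (a joint): How far the cap has slipped on its collar, rad, clockwise: 0 at the start. The ratchet slips at about 0.22 N m, so only once the collar is at its stop; it can slip without limit and stays where it is left. The cap neither rises nor sinks. 0.2 rad of slip is one click.
- can_5_mid (a point): Returned: square steel canister, 60 (x, front to back) x 48 (y) mm, 80 mm tall to its shoulder, 0.45 kg, nearly all in a weighted foot. Point: centre of the steel body, 40 mm above its underside; x from the front (blank label plate) to the back, y left, z up. On its axis a round black cap, 42 mm across, 6 to 32 mm above the shoulder, over a low 43 mm collar with a tab. 
- can_5: The same canister; origin: centre of its underside, same axes.
- can_5_plate (a point): Middle of the canister's front face, half-way up, above or at the blank label plate.
- can_5_collar (a joint): How far the collar under the cap is screwed down, rad: grows clockwise seen from above, to its stop (fully down) at 1.5, where its tab meets the black mark at the front of the shoulder. It turns with the cap at about 0.02 N m, starts at 0.2 to 0.9, and unscrews if the cap is turned back.
- can_5_cap (a joint): How far the cap has slipped on its collar, rad, clockwise: 0 at the start. The ratchet slips at about 0.22 N m, so only once the collar is at its stop; it can slip without limit and stays where it is left. The cap neither rises nor sinks. 0.2 rad of slip is one click.
- can_6_mid (a point): Already in the rack: square steel canister, 60 (x, front to back) x 48 (y) mm, 68 mm tall to its shoulder, 0.45 kg, nearly all in a weighted foot. Point: centre of the steel body, 34 mm above its underside; x from the front (blank label plate) to the back, y left, z up. On its axis a round black cap, 42 mm across, 6 to 32 mm above the shoulder, over a low 43 mm collar with a tab. Its cap is shut and does not turn.
- jar_a: Bystander: glass jam jar, 60 mm across, 75 mm tall; origin at the centre of its underside.
- jar_b: Bystander: glass jam jar, 60 mm across, 75 mm tall; origin at the centre of its underside.
- mill: Bystander: wooden mill, 52 mm across, 140 mm tall; origin at the centre of its underside.

How it is judged:
On the way, in this order (a step that is already met when the one before it is completed fails the run):
1. all the refilled canisters stand in the rack, the whole row in order of height, plates to the front (x of can_1_mid in the frame of rack between -0.008 and 0.008 m and y of can_1_mid in the frame of rack between -0.14 and 0.14 m and z of can_1_mid in the frame of rack between 0.068 and 0.076 m and angle between each of can_1_mid, can_2_mid, can_3_mid, can_4_mid, can_5_mid, can_6_mid's own z axis and vertical below 0.1 rad and x of can_2_mid in the frame of rack between -0.008 and 0.008 m and y of can_2_mid in the frame of rack between -0.14 and 0.14 m and z of can_2_mid in the frame of rack between 0.062 and 0.07 m and x of each of can_2_plate, can_4_plate, can_5_plate in the frame of rack below -0.02 m and x of can_3_mid in the frame of rack between -0.008 and 0.008 m and y of can_3_mid in the frame of rack between -0.14 and 0.14 m and z of can_3_mid in the frame of rack between 0.056 and 0.064 m and x of can_4_mid in the frame of rack between -0.008 and 0.008 m and y of can_4_mid in the frame of rack between -0.14 and 0.14 m and z of can_4_mid in the frame of rack between 0.05 and 0.058 m and x of can_5_mid in the frame of rack between -0.008 and 0.008 m and y of can_5_mid in the frame of rack between -0.14 and 0.14 m and z of can_5_mid in the frame of rack between 0.044 and 0.052 m and x of can_6_mid in the frame of rack between -0.008 and 0.008 m and y of can_6_mid in the frame of rack between -0.14 and 0.14 m and z of can_6_mid in the frame of rack between 0.038 and 0.046 m and y of each of can_2_mid, can_3_mid in the frame of can_1_mid below -0.04 m and y of can_3_mid in the frame of can_2_mid below -0.04 m and y of each of can_4_mid, can_5_mid, can_6_mid in the frame of can_3_mid below -0.04 m and y of each of can_5_mid, can_6_mid in the frame of can_4_mid below -0.04 m and y of can_6_mid in the frame of can_5_mid below -0.04 m), for 0.2 s.
2. every refilled canister's cap is fully down and its ratchet has slipped (value of joint each of can_2_collar, can_4_collar, can_5_collar above 1.42 rad and value of joint each of can_2_cap, can_4_cap, can_5_cap above 0.2 rad), for 0.2 s.
At the end, for the whole second after the job is handed in: All canisters upright (0.1 rad) on the rack floor (4 mm), within 8 mm of its middle line, in order of height, tallest at the left, refilled ones with plates to the front; each refilled one's collar past 1.42 rad and its cap slipped over 0.2 rad; all at rest (all of step 1 and all of step 2 and linear speed of each of can_2, can_4, can_5 below 0.02 m/s); the robot touches nothing.
It fails at once if a canister already in the rack is lifted out or tipped over (height (world z) of can_1_mid above 0.102 m or height (world z) of can_3_mid above 0.09 m or height (world z) of can_6_mid above 0.072 m or angle between any of can_1_mid, can_3_mid, can_6_mid's own z axis and vertical above 0.5 rad).
It fails at once if a jar or the mill is moved (distance of any of jar_a, jar_b, mill from where it was at the start of the episode above 0.03 m).
Of can_2, can_4, can_5 only 2 to 3 are there at a start; the rules pass over those that are not, and their reading is None.
At some moment in a run one of can_2, can_4, can_5 may be knocked a few centimetres aside while the robot is not near it.
It also fails if it takes over 210 s, if anything falls off the work surface, if the arm or the gripper's body presses on something with over 40 N, if the wrist force passes 120 N, or if a joint passes its speed limit or range.

## Working session

There is one attempt and no reset: what is moved stays moved. The work goes in short steps, Python scripts to look and compute and a tool call to move; the robot and the scene stay as the last step left them, time stands still between calls to the robot, and variables do not carry over. Pictures are saved under pics/ and viewed, and the job is handed in when it is done.

Besides the shell and the picture viewer there is one more tool, called after "Request:" as name(argument=value, ...), one argument or row to a line, values as JSON. servo_tool: Moves the arm, as the interface text tells. Its arguments: {"type":"object","properties":{"plan":{"type":"array"}},"required":["plan"]}

```bash
mkdir -p pics; ls; python3 - <<'E'
from bench import *
import cv2
o=get_obs()
for k,v in o.items(): print(k,v)
for n in ("scene","top"):
    c=camera(n); cv2.imwrite(f"pics/{n}0.png",c["img"]); print(n,c["camera_matrix"],c["k1"],c["rvec"],c["tvec"],c["shot"])
E
```

```text
pics
time_s 0.0
q [-1.55433382e+00  1.81525349e-01  1.60800215e+00 -1.80042460e-05
  1.35379467e+00 -2.06331696e-01]
dq [-8.48051384e-04 -1.23092355e-03  3.94560176e-04 -1.04729169e-03
 -9.97423870e-04 -8.15216163e-05]
joint_efforts [ 3.11165067e-06 -4.44867504e+01 -3.51339841e+01 -2.79176556e-04
  9.09418246e-03 -2.05742133e-06]
eef_pos [ 0.12703462 -0.5602542   0.24439578]
eef_rot [-8.61696996e-04  9.93801169e-01  1.11168741e-01  7.32224265e-05]
wrist_force [-0.34252071 -0.76533909 -0.01177568]
torque [ 0.04278603  0.02198609 -0.0354636 ]
opening 0.9986436054214453
scene [[408.75309268   0.         252.0824287 ]
 [  0.         408.75309268 204.23419053]
 [  0.           0.           1.        ]] -0.09892668786050227 [ 1.18440155 -1.93800483  1.24989436] [0.2171868  0.28214491 0.88815663] 1
top [[453.7315304    0.         256.22516882]
 [  0.         453.7315304  189.66714781]
 [  0.           0.           1.        ]] 0.04710731170559228 [ 2.14983336 -2.19889929  0.0562923 ] [0.0068699  0.50607051 1.26093794] 2
```

View pics/scene0.png

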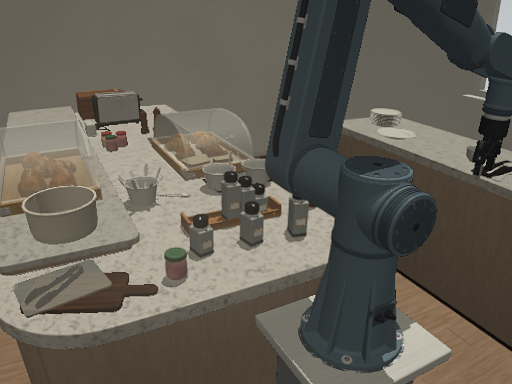

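View pics/top0.png

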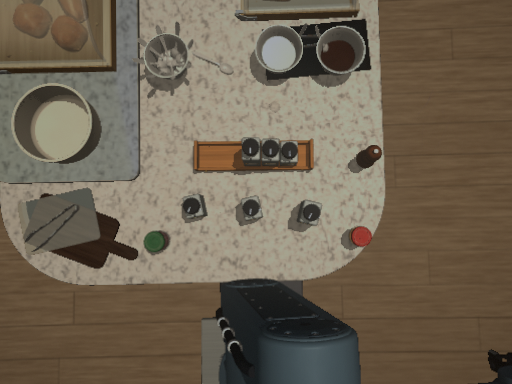

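```bash
cat > h.py <<'E'
from bench import *
import numpy as np, cv2
def P(c):
    R,_=cv2.Rodrigues(np.array(c["rvec"],float)); return R,np.array(c["tvec"],float).reshape(3)
def ray(c,u,v):
    d=np.array([c["k1"],0,0,0,0],float)
    p=cv2.undistortPoints(np.array([[[u,v]]],float),np.array(c["camera_matrix"],float),d)[0,0]
    R,t=P(c); return -R.T@t, R.T@np.array([p[0],p[1],1.])
def atz(c,u,v,z):
    o,d=ray(c,u,v); return o+d*(z-o[2])/d[2]
def proj(c,X):
    d=np.array([c["k1"],0,0,0,0],float)
    return cv2.projectPoints(np.array(X,float).reshape(-1,1,3),np.array(c["rvec"],float),np.array(c["tvec"],float),np.array(c["camera_matrix"],float),d)[0].reshape(-1,2)
def rect_px(r): 
    r=np.array(r); return r*np.array([512,384,512,384])
E
python3 - <<'E'
from h import *
T=camera("top");S=camera("scene")
for c,n in((T,"top"),(S,"scene")):
    for t in("rack","can_2_mid","can_1_mid","can_2","can_2_plate","jar_a","mill"):
        for r in pinpoint(c,t):
            if r["conf"]<.2: continue
            v,u=r["centre"][0]*384,r["centre"][1]*512
            print(n,t,round(r["conf"],2),round(u,1),round(v,1),atz(c,u,v,{"can_2_mid":.05,"can_1_mid":.06,"can_2_plate":.05}.get(t,0)).round(3))
    for t in("can_2","rack"):
      for r in trace(c,t):
        print(n,t,round(r["conf"],2),rect_px(r["rect"]).round(0),r["mask"].sum())
print(get_obs()["time_s"])
E
python3 - <<'E'
import cv2
a=cv2.imread('pics/scene0.png')[150:300,160:330];cv2.imwrite('pics/s0c.png',cv2.resize(a,None,fx=4.5,fy=4,interpolation=2)[:600,:800])
a=cv2.imread('pics/top0.png')[130:240,180:330];cv2.imwrite('pics/t0c.png',cv2.resize(a,None,fx=5,fy=5,interpolation=2))
E
```

```text
top can_2_mid 0.65 307.3 212.5 [ 0.438 -0.143  0.05 ]
top can_1_mid 0.84 253.8 151.0 [ 0.61  -0.001  0.06 ]
top can_2 0.9 253.2 208.3 [0.454 0.006 0.   ]
top can_2 0.66 304.0 214.9 [ 0.432 -0.138  0.   ]
top can_2 0.64 197.4 206.7 [0.463 0.165 0.   ]
top can_2_plate 0.82 306.7 225.8 [ 0.402 -0.141  0.05 ]
top jar_a 0.85 161.6 236.5 [0.38  0.268 0.   ]
top jar_a 0.56 357.0 233.5 [ 0.377 -0.286  0.   ]
top jar_a 0.4 270.7 151.1 [ 0.618 -0.048  0.   ]
top mill 0.6 366.7 157.8 [ 0.591 -0.321  0.   ]
top can_2 0.9 [296. 201. 321. 222.] 453
top can_2 0.58 [243. 196. 263. 218.] 394
top can_2 0.56 [184. 193. 209. 218.] 517
top can_2 0.2 [183. 196. 200. 214.] 220
top rack 0.68 [192. 140. 312. 171.] 2178
scene rack 0.85 233.8 218.1 [ 0.613 -0.008  0.   ]
scene can_2_mid 0.56 296.4 217.2 [ 0.445 -0.145  0.05 ]
scene can_2_mid 0.39 251.2 239.5 [0.383 0.048 0.05 ]
scene can_1_mid 0.7 228.1 196.6 [ 0.661 -0.009  0.06 ]
scene can_2 0.92 294.8 231.1 [ 0.446 -0.144  0.   ]
scene can_2 0.92 252.4 242.9 [0.44  0.013 0.   ]
scene can_2 0.61 199.6 250.3 [0.47  0.171 0.   ]
scene can_2_plate 0.77 303.1 224.7 [ 0.393 -0.136  0.05 ]
scene can_2_plate 0.52 198.1 238.8 [0.452 0.181 0.05 ]
scene jar_a 0.75 178.9 277.9 [0.364 0.27  0.   ]
scene mill 0.61 310.8 204.0 [ 0.594 -0.311  0.   ]
scene can_2 0.79 [187. 216. 212. 256.] 872
scene can_2 0.72 [242. 201. 265. 246.] 911
scene can_2 0.66 [287. 195. 307. 239.] 706
scene rack 0.86 [180. 193. 280. 232.] 855
1.1
```

View pics/s0c.png

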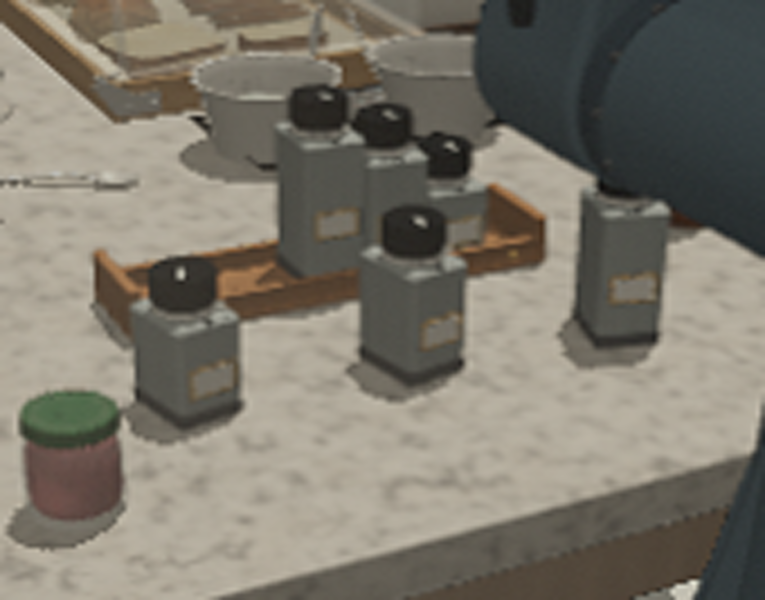

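View pics/t0c.png

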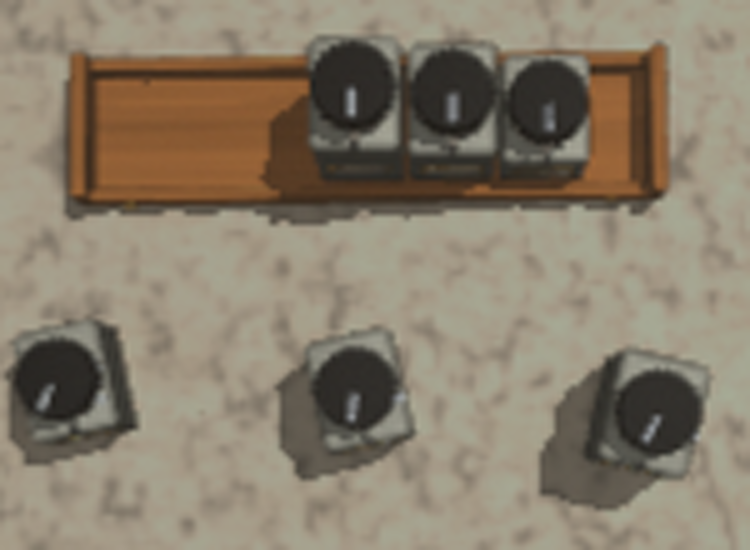

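```bash
cat >> h.py <<'E'
from scipy.optimize import minimize
def hullmask(c,pts,S=4):
    p=proj(c,pts); m=np.zeros((384*S,512*S),np.uint8)
    cv2.fillConvexPoly(m,cv2.convexHull(((p+.5)*S-.5).round().astype(np.int32)),1); return m
def canmask(c,x,y,yaw,H,z0=0,S=4):
    cs,sn=np.cos(yaw),np.sin(yaw)
    b=[(x+cs*a-sn*d,y+sn*a+cs*d,z) for a in(-.03,.03) for d in(-.024,.024) for z in(z0,z0+H)]
    t=np.linspace(0,2*np.pi,40)
    k=[(x+.021*np.cos(s),y+.021*np.sin(s),z0+H+z) for s in t for z in(.006,.032)]
    m=hullmask(c,b,S)|hullmask(c,k,S)
    return cv2.resize(m.astype(np.float32),(512,384),interpolation=cv2.INTER_AREA)
def fitcan(obs,x,y,H,z0=0,yaw=0):
    def cost(p):
        s=0
        for c,m in obs:
            q=canmask(c,p[0]/100,p[1]/100,p[2]/10,H,z0); s+=1-np.minimum(q,m).sum()/np.maximum(q,m).sum()
        return s/len(obs)
    best=min((minimize(cost,[x*100,y*100,(yaw+d)*10],method="Nelder-Mead",options=dict(initial_simplex=np.array([[x*100,y*100,(yaw+d)*10]]*4)+np.array([[0,0,0],[1,0,0],[0,1,0],[0,0,1.5]]),xatol=.01,fatol=1e-4,maxiter=150)) for d in(-.2,.2)),key=lambda r:r.fun)
    return best.x/[100,100,10],best.fun
def canmasks(c,thr=.5):
    return [(r["conf"],r["mask"].astype(np.float32),rect_px(r["rect"])) for r in trace(c,"can_2") if r["conf"]>=thr]
E
python3 - <<'E'
from h import *
T=camera("top");S=camera("scene")
mt=canmasks(T);ms=canmasks(S)
for c,m,r in mt:
    u,v=(r[0]+r[2])/2,(r[1]+r[3])/2
    X=atz(T,u,v,.07); 
    best=None
    for H in(.116,.092,.080):
        # match scene mask
        pu=proj(S,[[X[0],X[1],.05]])[0]
        sm=min(ms,key=lambda q:abs((q[2][0]+q[2][2])/2-pu[0])+abs((q[2][1]+q[2][3])/2-pu[1]))
        p,f=fitcan([(T,m),(S,sm[1])],X[0],X[1],H)
        print(H,p.round(4),round(f,3))
for t in("can_1_mid",):
  for c in(T,S):
    for r in trace(c,t): print(t,r["conf"],rect_px(r["rect"]).round(),r["mask"].sum())
for n,c in(("top",T),("scene",S)):
    print(n,[ (round(r["conf"],2),r["centre"]) for r in pinpoint(c,"rack")])
# rack corners guess overlay
import math
img=T["img"].copy()
img=cv2.resize(img,None,fx=4,fy=4,interpolation=cv2.INTER_CUBIC)
def draw(c,x,y,a):
  for z,hx,hy,col in((.026,.041,.1665,(0,255,0)),(.045,.041,.1665,(255,255,0)),(.026,.033,.1565,(0,0,255)),(.008,.033,.1565,(255,0,255))):
    pts=[(x+math.cos(a)*p-math.sin(a)*q,y+math.sin(a)*p+math.cos(a)*q,z) for p,q in((-hx,-hy),(hx,-hy),(hx,hy),(-hx,hy))]
    cv2.polylines(img,[((proj(c,pts)+.5)*4-.5).round().astype(int)],True,col,1)
draw(T,.605,.0,0.)
cv2.imwrite("pics/r1.png",img[500:720,720:1300])
E
```

```text
0.116 [ 0.4378 -0.1459 -0.2488] 0.536
0.092 [ 0.4383 -0.1478 -0.2162] 0.531
0.08 [ 0.4387 -0.1482 -0.2093] 0.536
0.116 [0.4619 0.1652 0.1439] 0.216
0.092 [0.4622 0.166  0.1584] 0.109
0.08 [0.4624 0.1664 0.1471] 0.059
0.116 [0.4531 0.0072 0.1431] 0.205
0.092 [0.454  0.0075 0.1338] 0.114
0.08 [0.4543 0.0076 0.1588] 0.107
can_1_mid 0.86 [243. 136. 262. 162.] 520
can_1_mid 0.6 [306. 206. 320. 221.] 196
can_1_mid 0.76 [218. 169. 243. 223.] 845
top [(0.6, [0.4036, 0.4859])]
scene [(0.72, [0.5664, 0.4535]), (0.5, [0.5875, 0.4914])]
```

View pics/r1.png

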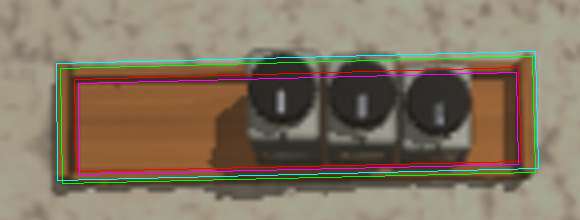

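```bash
cat > rackfit.py <<'E'
from h import *
T=camera("top")
img=T["img"];hsv=cv2.cvtColor(img,cv2.COLOR_BGR2HSV)
m=((hsv[...,1]>110)&(hsv[...,0]<22)&(hsv[...,2]>40)).astype(np.uint8)
m[:130]=0;m[185:]=0;m[:,:180]=0;m[:,325:]=0
n,l,st,_=cv2.connectedComponentsWithStats(m)
k=[i for i in range(1,n) if st[i,4]>25]
pts=np.argwhere(np.isin(l,k))[:,::-1]
h=cv2.convexHull(pts.astype(np.int32)); M=np.zeros((384,512),np.uint8);cv2.fillConvexPoly(M,h,1);M=M.astype(np.float32)
print(st[k],M.sum())
def rm(p):
    x,y,a=p[0]/100,p[1]/100,p[2]/10
    b=[]
    for z,hx,hy in((0,.041,.1665),(.026,.041,.1665)):
        b+=[(x+np.cos(a)*q-np.sin(a)*r,y+np.sin(a)*q+np.cos(a)*r,z) for q in(-hx,hx) for r in(-hy,hy)]
    b+=[(x+np.cos(a)*q-np.sin(a)*r,y+np.sin(a)*q+np.cos(a)*r,.045) for q in(-.041,.041) for r in(-.1665,-.1585,.1585,.1665)]
    return cv2.resize(hullmask(T,b).astype(np.float32),(512,384),interpolation=cv2.INTER_AREA)
def cost(p):
    q=rm(p);return 1-np.minimum(q,M).sum()/np.maximum(q,M).sum()
r=minimize(cost,[60.5,0,0],method="Nelder-Mead",options=dict(initial_simplex=[[60.5,0,0],[61.5,0,0],[60.5,1,0],[60.5,0,.4]],maxiter=300,fatol=1e-5))
x,y,a=r.x/[100,100,10];print(x,y,a,r.fun)
big=cv2.resize(img,None,fx=6,fy=6,interpolation=cv2.INTER_CUBIC)
for z,hx,hy,col in((.026,.041,.1665,(0,255,0)),(.045,.041,.1665,(255,255,0)),(.026,.033,.1565,(0,0,255)),(.008,.033,.1565,(255,0,255))):
    p=[(x+np.cos(a)*q-np.sin(a)*s,y+np.sin(a)*q+np.cos(a)*s,z) for q,s in((-hx,-hy),(hx,-hy),(hx,hy),(-hx,hy))]
    cv2.polylines(big,[((proj(T,p)+.5)*6-.5).round().astype(int)],True,col,1)
cv2.imwrite("pics/r2.png",big[780:1080,1120:1910])
E
python3 rackfit.py
```

```text
[[ 194  139  120   33 2092]] 3699.0
0.6035824135449984 0.0009622573421139696 -0.003318021071997526 0.026373982429504395
```

View pics/r2.png

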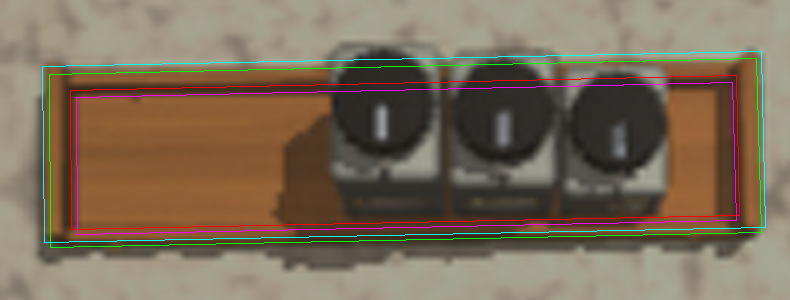

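```bash
python3 - <<'E'
from h import *
T=camera("top")
b=cv2.resize(T["img"],None,fx=12,fy=12,interpolation=cv2.INTER_CUBIC)
a=b[132*12:180*12,188*12:218*12];c=b[132*12:180*12,290*12:320*12]
o=np.hstack([a,np.zeros((a.shape[0],10,3),np.uint8),c])
print(o.shape)
for i in range(0,o.shape[0],60): cv2.putText(o,str(132+i//12),(362,i+5),0,.35,(0,255,255),1)
for i in range(0,360,60):
  cv2.putText(o,str(188+i//12),(i,10),0,.35,(0,255,255),1);cv2.putText(o,str(290+i//12),(370+i,10),0,.35,(0,255,255),1)
cv2.imwrite("pics/r3.png",o)
E
```

```text
(576, 730, 3)
```

View pics/r3.png

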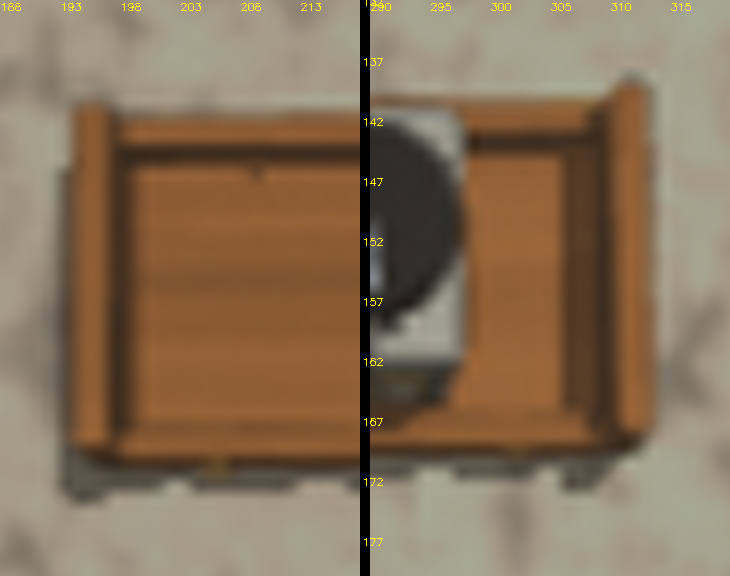

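```bash
python3 - <<'E'
from h import *
T=camera("top")
for u,v,z in((194.25,140.6,.045),(194.25,169.1,.045),(313.5,138.9,.045),(313.5,168.4,.045),(205,141.3,.026),(205,170.2,.026),(300,140.1,.026),(300,169.2,.026)):
    print(u,v,z,atz(T,u-.5,v-.5,z).round(4))
E
```

```text
194.25 140.6 0.045 [0.6467 0.166  0.045 ]
194.25 169.1 0.045 [0.5668 0.167  0.045 ]
313.5 138.9 0.045 [ 0.6429 -0.1656  0.045 ]
313.5 168.4 0.045 [ 0.5607 -0.1631  0.045 ]
205 141.3 0.026 [0.6475 0.1386 0.026 ]
205 170.2 0.026 [0.5653 0.1397 0.026 ]
300 140.1 0.026 [ 0.644  -0.1297  0.026 ]
300 169.2 0.026 [ 0.5617 -0.1274  0.026 ]
```

```bash
python3 - <<'E'
from h import *
T=camera("top")
for n,u,v,z in(("1",250.2,147.6,.168),("3",270.6,148.4,.144),("6",289.4,150.4,.108),("L",57/5+180,380/5+130,.112),("M",355/5+180,388/5+130,.124),("R",658/5+180,412/5+130,.148)):
    X=atz(T,u-.5,v-.5,z); print(n,X.round(4), proj(T,[[X[0],X[1]-.021,z],[X[0],X[1]+.021,z]]).round(1)[:,0])
E
```

```text
1 [0.6025 0.0065 0.168 ] [258.1 241.3]
3 [ 0.6031 -0.0448  0.144 ] [278.3 261.9]
6 [ 0.6025 -0.0946  0.108 ] [296.9 280.9]
L [0.4618 0.1651 0.112 ] [198.9 182.9]
M [0.4537 0.0091 0.124 ] [258.6 242.4]
R [ 0.4374 -0.1439  0.148 ] [319.5 302.7]
```

```bash
python3 - <<'E'
from h import *
S=camera("scene")
b=cv2.resize(S["img"],None,fx=5,fy=5,interpolation=cv2.INTER_CUBIC)
for x,y,yaw,H in((.4618,.1655,.147,.08),(.4537,.008,.14,.092),(.4374,-.1445,-.22,.116),(.6025,.0065,0,.128),(.603,-.045,0,.104),(.6025,-.0945,0,.068)):
    z0=0 if x<.55 else .008
    m=canmask(S,x,y,yaw,H,z0); m=cv2.resize((m>.5).astype(np.uint8),None,fx=5,fy=5,interpolation=0)
    cs,_=cv2.findContours(m,0,2); cv2.drawContours(b,cs,-1,(0,255,0),1)
cv2.imwrite("pics/s2.png",b[160*5:260*5,180*5:325*5])
E
```

```text
(no output)
```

View pics/s2.png

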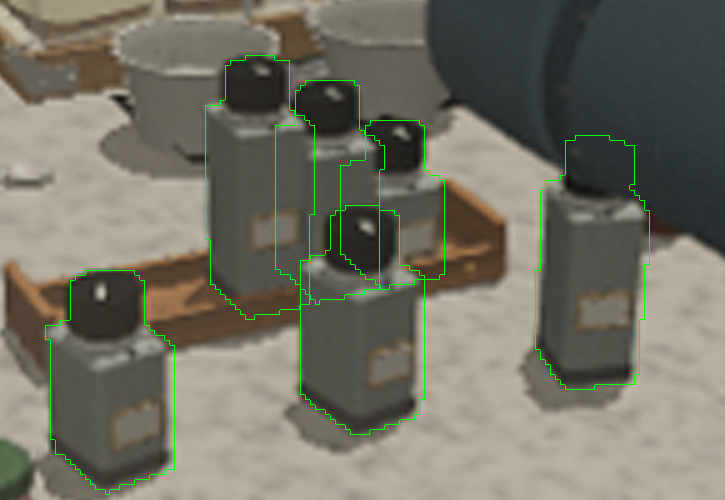

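Request:
servo_tool(
  plan=[
    [[0.01,0.02,0.03,0.14,1],[0.02,0.03,0.03,0.14,1],[0.03,0.036,0.02,0.14,1],[0.03,0.036,0,0.14,1],[0.03,0.036,0,0.14,1],[0.03,0.036,0,0.14,1],[0.03,0.036,0,0.14,1],[0.03,0.036,0,0.14,1]],
  ],
)

```text
time_s: 2.55
eef_pos: [0.3373, -0.2939, 0.3252]
eef_rot: [0.0, 0.781, 0.624, -0.0]
wrist_force: [0.8, -0.3, 0.4]
opening: 0.998
```

Request:
servo_tool(
  plan=[
    [[0.03,0.036,0,0.14,1],[0.03,0.036,0,0.074,1],[0.03,0.036,0,0,1],[0.03,0.036,0,0,1],[0.03,0.036,0,0,1],[0.03,0.036,0,0,1],[0.03,0.036,0,0,1],[0,0,0,0,1]],
  ],
)

```text
time_s: 3.35
eef_pos: [0.5486, -0.0391, 0.3245]
eef_rot: [-0.0, 0.71, 0.704, 0.001]
wrist_force: [0.7, -1.2, -0.1]
opening: 0.999
```

Request:
servo_tool(
  plan=[
    [[0.028,0.0228,0,0,1],[0.028,0.0228,0,-0.005,1],[0,0,-0.04,0,1],[0,0,-0.045,0,1],[0,0,-0.045,0,1],[0,0,-0.04,0,1],[0,0,-0.02,0,1],[0,0,0,0,1]],
  ],
)

```text
time_s: 4.15
eef_pos: [0.5995, 0.002, 0.1309]
eef_rot: [-0.003, 0.714, 0.7, -0.002]
wrist_force: [-0.0, 0.2, -0.3]
opening: 1.003
```

```bash
cat > snap.py <<'E'
import sys
from h import *
n=sys.argv[1]
for c in("scene","top"):
    p=camera(c); 
    if c=="scene": a=p["img"][130:280,160:350];f=4
    else: a=p["img"][120:250,170:340];f=4
    cv2.imwrite(f"pics/{n}_{c}.png",cv2.resize(a,None,fx=f,fy=f,interpolation=cv2.INTER_CUBIC))
o=get_obs();print(o["time_s"],o["eef_pos"].round(4),o["eef_rot"].round(4),np.round(o["wrist_force"],1),np.round(o["torque"],3),round(o["opening"],3),o["q"].round(2))
E
python3 snap.py a1
```

```text
4.25 [0.6027 0.0016 0.1355] [1.000e-04 7.139e-01 7.002e-01 0.000e+00] [-0.  -0.   0.4] [ 0.073  0.003 -0.016] 1.001 [-0.19  0.36  1.62 -0.    1.16 -0.17]
```

View pics/a1_scene.png

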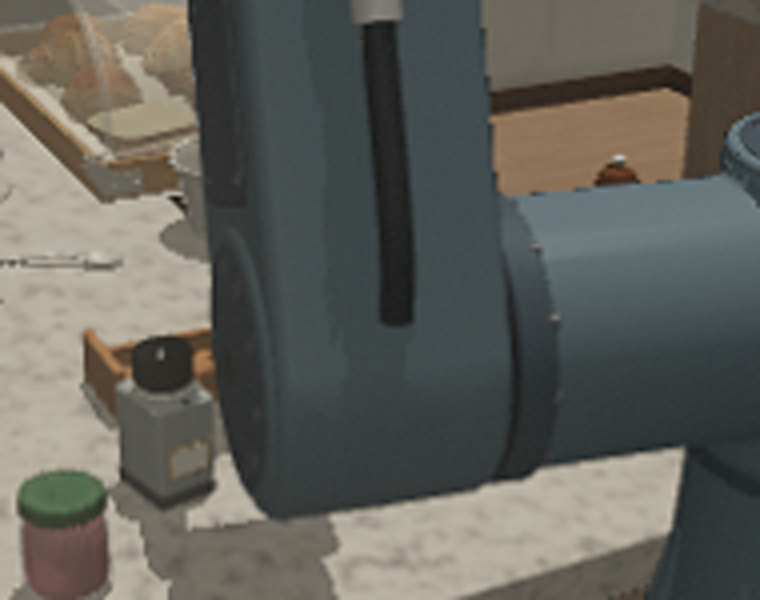

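View pics/a1_top.png

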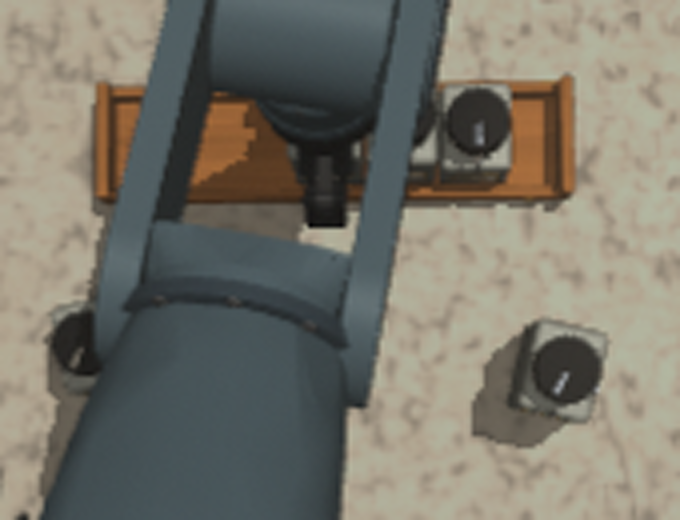

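Request:
servo_tool(
  plan=[
    [[0.002,0.004,-0.008,0.005,1],[0,0,-0.007,0,1],[0,0,0,0,-1],[0,0,0,0,-1],[0,0,0,0,-1],[0,0,0,0,-1]],
  ],
)

```text
time_s: 4.85
eef_pos: [0.6052, 0.006, 0.1206]
eef_rot: [0.001, 0.712, 0.702, 0.001]
wrist_force: [2.6, 0.4, 0.2]
opening: 0.694
```

Request:
servo_tool(
  plan=[
    [[0,0.02,0,0,-1],[0.0005,0.03,0,0,-1],[0.0005,0.03,0,0,-1],[0.0005,0.025,0,0,-1],[0,0.014,0,0,-1],[0,0.003,0,0,-1],[0,0.001,0,0,-1],[0,0,0,0,-1]],
  ],
)

```text
time_s: 5.65
eef_pos: [0.6069, 0.1278, 0.1213]
eef_rot: [0.002, 0.712, 0.702, -0.0]
wrist_force: [-0.7, -4.1, 6.6]
opening: 0.693
```

Request:
servo_tool(
  plan=[
    [[0,0.0015,0,0,-1],[0,0,0,0,-1],[0,0,0,0,-1],[0,0,0,0,0.8],[0,0,0,0,1],[0,0,0,0,1],[0,0,0.03,0,1],[0,0,0.045,0,1]],
  ],
)

```text
time_s: 6.45
eef_pos: [0.6033, 0.1308, 0.1918]
eef_rot: [-0.003, 0.712, 0.702, -0.003]
wrist_force: [1.0, -0.7, 0.0]
opening: 1.001
```

Request:
servo_tool(
  plan=[
    [[0,-0.02,0.04,0,1],[0,-0.03,0.04,0,1],[0,-0.04,0.03,0,1],[0,-0.04,0,0,1],[0,-0.03,0,0,1],[0,0,0,0,1]],
  ],
)

```text
time_s: 7.05
eef_pos: [0.6059, -0.0329, 0.3049]
eef_rot: [0.0, 0.713, 0.701, -0.0]
wrist_force: [-0.2, -0.5, 0.5]
opening: 0.999
```

```bash
python3 snap.py a2
```

```text
7.15 [ 0.6058 -0.0296  0.3045] [-5.000e-04  7.125e-01  7.017e-01  0.000e+00] [ 0.4 -0.  -1. ] [ 0.023 -0.031 -0.018] 1.001 [-0.24  0.21  1.45  0.    1.48 -0.23]
```

View pics/a2_top.png

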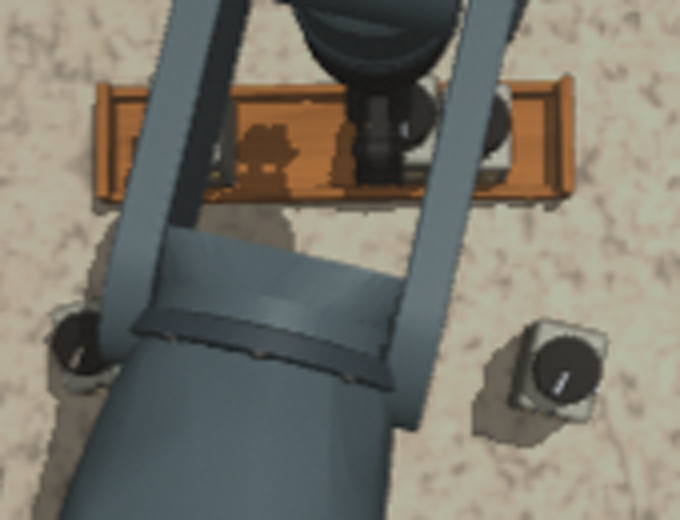

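Request:
servo_tool(
  plan=[
    [[-0.001,-0.0155,-0.03,0,1],[0,0,-0.045,0,1],[0,0,-0.045,0,1],[0,0,-0.045,0,1],[0,0,-0.03,0,1],[0,0,-0.012,0,1],[0,0,0,0,1],[0,0,0,0,1]],
  ],
)

```text
time_s: 7.95
eef_pos: [0.6062, -0.0445, 0.0995]
eef_rot: [0.001, 0.712, 0.702, 0.001]
wrist_force: [0.8, 0.1, 0.1]
opening: 1.001
```

Request:
servo_tool(
  plan=[
    [[-0.002,0,-0.003,0,1],[0,0,0,0,-1],[0,0,0,0,-1],[0,0,0,0,-1],[0,0,0,0,-1],[0,0,0,0,-1]],
  ],
)

```text
time_s: 8.55
eef_pos: [0.6042, -0.0452, 0.0965]
eef_rot: [0.001, 0.712, 0.702, 0.001]
wrist_force: [0.8, -0.4, 6.0]
opening: 0.695
```

Request:
servo_tool(
  plan=[
    [[0,0.015,0,0,-1],[0.0005,0.025,0,0,-1],[0.0005,0.02,0,0,-1],[0,0.009,0,0,-1],[0,0,0,0,-1],[0,0,0,0,-1]],
  ],
)

```text
time_s: 9.15
eef_pos: [0.6059, 0.0237, 0.0974]
eef_rot: [0.002, 0.712, 0.702, 0.001]
wrist_force: [-0.4, -1.1, 9.4]
opening: 0.691
```

Request:
servo_tool(
  plan=[
    [[0,0,0,0,0.8],[0,0,0,0,1],[0,0,0,0,1],[0,0,0.045,0,1],[0,-0.01,0.045,0,1],[-0.0005,-0.04,0,0,1],[-0.001,-0.04,0,0,1],[-0.001,-0.028,0,0,1]],
  ],
)

```text
time_s: 9.95
eef_pos: [0.6013, -0.0959, 0.1852]
eef_rot: [0.0, 0.712, 0.702, -0.0]
wrist_force: [0.5, 0.7, -0.5]
opening: 0.996
```

Request:
servo_tool(
  plan=[
    [[0,0,-0.04,0,1],[0,0,-0.04,0,1],[0,0,-0.03,0,1],[0,0,-0.012,0,1],[0,0,0,0,1],[0,0,0,0,1]],
  ],
)

```text
time_s: 10.55
eef_pos: [0.6024, -0.0941, 0.0641]
eef_rot: [0.001, 0.712, 0.702, 0.0]
wrist_force: [-0.6, -0.3, 0.0]
opening: 1.002
```

Request:
servo_tool(
  plan=[
    [[0.001,0,-0.003,0,-1],[0,0,0,0,-1],[0,0,0,0,-1],[0,0,0,0,-1],[0,-0.015,0,0,-1],[-0.0005,-0.015,0,0,-1],[0,-0.006,0,0,-1],[0,0,0,0,-1]],
  ],
)

```text
time_s: 11.35
eef_pos: [0.604, -0.1299, 0.0626]
eef_rot: [0.001, 0.712, 0.702, 0.002]
wrist_force: [0.4, 4.5, 9.5]
opening: 0.692
```

Request:
servo_tool(
  plan=[
    [[0,0,0,0,-1],[0,0,0,0,0.8],[0,0,0,0,1],[0,0,0,0,1],[0,0,0.045,0,1],[-0.03,0,0.045,0,1],[-0.04,0.02,0.045,0,1],[-0.04,0.02,0.03,0,1]],
  ],
)

```text
time_s: 12.15
eef_pos: [0.5054, -0.0961, 0.2119]
eef_rot: [0.001, 0.712, 0.702, 0.0]
wrist_force: [0.3, -0.3, 0.6]
opening: 0.998
```

Request:
servo_tool(
  plan=[
    [[-0.03,-0.04,0.03,0,1],[-0.03,-0.045,0.03,0,1],[-0.02,-0.045,0.02,0,1],[0,-0.045,0,0,1],[0,-0.045,0,0,1],[0,-0.045,0,0,1],[0,0,0,0,1]],
  ],
)

```text
time_s: 12.85
eef_pos: [0.4356, -0.3484, 0.278]
eef_rot: [0.0, 0.714, 0.7, -0.001]
wrist_force: [0.3, 0.9, 1.4]
opening: 1.002
```

```bash
python3 snap.py a3
```

```text
12.95 [ 0.4362 -0.344   0.2777] [-1.000e-03  7.128e-01  7.014e-01  2.000e-04] [ 0.2  0.4 -1.1] [-0.026  0.021 -0.049] 0.997 [-0.88  0.11  1.62  0.    1.41 -0.87]
```

View pics/a3_top.png

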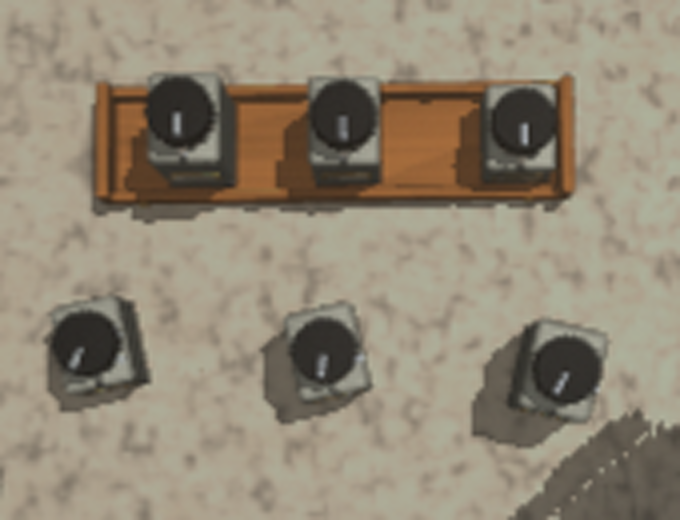

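View pics/a3_scene.png

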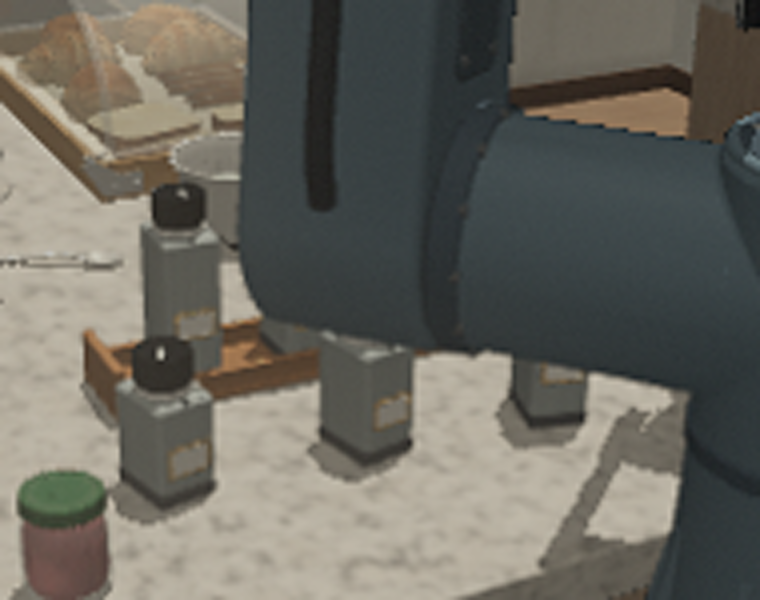

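```bash
cat >> h.py <<'E'
def cap(T,x,y,ztop):
    """refine cap-top centre by best dark disc near x,y"""
    g=cv2.cvtColor(T["img"],cv2.COLOR_BGR2GRAY).astype(np.float32)
    t=np.linspace(0,2*np.pi,48,endpoint=False)
    def cost(p):
        s=0
        for r,w in((.0185,1),(.0235,-1)):
            q=proj(T,np.c_[p[0]/100+r*np.cos(t),p[1]/100+r*np.sin(t),np.full(48,ztop)]).astype(np.float32)
            v=np.clip(cv2.remap(g,q[:,0].reshape(1,-1),q[:,1].reshape(1,-1),1),40,120); s+=w*v.mean()
        return s
    r=minimize(cost,[x*100,y*100],method="Nelder-Mead",options=dict(initial_simplex=[[x*100-.4,y*100-.3],[x*100+.6,y*100],[x*100,y*100+.6]],fatol=.01,xatol=.005))
    return r.x/100,r.fun
def ydev(x,y): # rack frame
    a=-.0134; dx,dy=x-.6046,y-.001
    return np.round([np.cos(a)*dx+np.sin(a)*dy,-np.sin(a)*dx+np.cos(a)*dy],4)
E
python3 - <<'E'
from h import *
T=camera("top")
for n,u,v,z in(("1",179,112,.168),("3",343,115,.144),("6",524,122,.108),("5",87,342,.112),("4",325,350,.124),("2",566,370,.148)):
    X=atz(T,u/4+170-.5,v/4+120-.5,z); p,f=cap(T,X[0],X[1],z); print(n,X[:2].round(4),p.round(4),round(f,1),ydev(*p))
E
```

```text
1 [0.6037 0.0955] [0.6031 0.0947] -50.2 [-0.0027  0.0937]
3 [ 0.6032 -0.0069] [ 0.6024 -0.0067] -49.5 [-0.0021 -0.0078]
6 [ 0.6014 -0.1251] [ 0.6014 -0.1247] -43.6 [-0.0015 -0.1257]
5 [0.4631 0.1641] [0.4614 0.1649] -56.5 [-0.1453  0.162 ]
4 [0.4539 0.0084] [0.4526 0.0093] -55.1 [-0.1521  0.0062]
2 [ 0.4371 -0.1437] [ 0.4363 -0.1438] -57.7 [-0.1663 -0.147 ]
```

Request:
servo_tool(
  plan=[
    [[0.02,0.045,0,0,1],[0.03,0.045,0,0,1],[0.035,0.045,0,0,1],[0.035,0.045,0,0,1],[0.03,0.035,0,0,1],[0.017,0.004,-0.04,0,1],[0,0,-0.045,0,1],[0,0,-0.045,0,1]],
  ],
)

```text
time_s: 13.8
eef_pos: [0.5934, -0.1362, 0.1479]
eef_rot: [0.001, 0.711, 0.704, 0.0]
wrist_force: [0.6, 0.3, -0.1]
opening: 1.0
```

Request:
servo_tool(
  plan=[
    [[0,0,-0.04,0,1],[0,0,-0.03,0,1],[0,0,-0.01,0,1],[0,0,0,0,1],[0,0,0,0,1]],
  ],
)

```text
time_s: 14.3
eef_pos: [0.5937, -0.1387, 0.0703]
eef_rot: [0.001, 0.712, 0.702, 0.0]
wrist_force: [0.8, -0.7, 0.9]
opening: 0.997
```

Request:
servo_tool(
  plan=[
    [[0.0095,0.013,0,0,1],[0,0,-0.01,0,1],[0,0,0,0,-1],[0,0,0,0,-1],[0,0,0,0,-1],[0,0,0,0,-1]],
  ],
)

```text
time_s: 14.9
eef_pos: [0.6026, -0.1261, 0.0588]
eef_rot: [0.0, 0.712, 0.702, 0.0]
wrist_force: [1.4, 1.3, 0.7]
opening: 0.69
```

Request:
servo_tool(
  plan=[
    [[0,0,0.005,0,-1],[0,0,0,0,-1]],
  ],
)

```text
time_s: 15.1
eef_pos: [0.6021, -0.1261, 0.0637]
eef_rot: [-0.0, 0.712, 0.702, -0.0]
wrist_force: [-0.9, -0.8, -3.7]
opening: 0.691
```

Request:
servo_tool(
  plan=[
    [[0.0005,-0.003,0,0,-1],[0,-0.001,0,0,-1],[0,0,0,0,-1],[0,0,-0.003,0,-1],[0,0,-0.002,0,-1],[0,0,0,0,-1]],
  ],
)

```text
time_s: 15.7
eef_pos: [0.6029, -0.13, 0.0588]
eef_rot: [-0.0, 0.712, 0.702, -0.0]
wrist_force: [-1.3, -0.1, -2.2]
opening: 0.69
```

Request:
servo_tool(
  plan=[
    [[0,0,0,0,0.8],[0,0,0,0,1],[0,0,0,0,1],[0,0,0.045,0,1],[0,0,0.045,0,1],[0,0.01,0.03,0,1],[0,0.03,0,0,1],[0,0.04,0,0,1]],
  ],
)

```text
time_s: 16.5
eef_pos: [0.6042, -0.051, 0.1809]
eef_rot: [0.002, 0.713, 0.701, 0.001]
wrist_force: [0.5, 0.1, -0.5]
opening: 0.998
```

Request:
servo_tool(
  plan=[
    [[0,0.025,0,0,1],[0,0.016,0,0,1],[0,0,-0.03,0,1],[0,0,-0.035,0,1],[0,0,-0.018,0,1],[0,0,0,0,1],[0,0,0,0,1]],
  ],
)

```text
time_s: 17.2
eef_pos: [0.6033, -0.0094, 0.096]
eef_rot: [0.0, 0.712, 0.702, -0.0]
wrist_force: [0.4, -0.8, 0.8]
opening: 1.0
```

Request:
servo_tool(
  plan=[
    [[0,0.0025,0,0,1],[0,0,0,0,-1],[0,0,0,0,-1],[0,0,0,0,-1],[0,0,0,0,-1],[0,0,0,0,-1],[0,0,0.005,0,-1],[0,0,0,0,-1]],
  ],
)

```text
time_s: 18.0
eef_pos: [0.6024, -0.0064, 0.1005]
eef_rot: [-0.0, 0.712, 0.702, -0.0]
wrist_force: [-0.0, -0.4, -4.4]
opening: 0.684
```

Request:
servo_tool(
  plan=[
    [[0,0.008,0,0,-1],[0,0.012,0,0,-1],[0,0.008,0,0,-1],[0,0.004,0,0,-1],[0,0,0,0,-1],[0,0,-0.003,0,-1],[0,0,-0.003,0,-1],[0,0,0,0,-1]],
  ],
)

```text
time_s: 18.8
eef_pos: [0.6036, 0.0254, 0.0973]
eef_rot: [0.0, 0.712, 0.702, 0.0]
wrist_force: [-5.3, 2.2, 14.4]
opening: 0.69
```

Request:
servo_tool(
  plan=[
    [[0,0,0,0,0.8],[0,0,0,0,1],[0,0,0,0,1],[0,0,0.045,0,1],[0,0,0.045,0,1],[0,0.01,0.03,0,1],[0,0.03,0,0,1],[0.001,0.03,0,0,1]],
  ],
)

```text
time_s: 19.6
eef_pos: [0.605, 0.0955, 0.2165]
eef_rot: [0.001, 0.713, 0.701, 0.001]
wrist_force: [-1.1, -0.1, -0.4]
opening: 1.002
```

Request:
servo_tool(
  plan=[
    [[0,0,-0.03,0,1],[0,0,-0.035,0,1],[0,0,0,0,1],[0,0,0,0,1]],
  ],
)

```text
time_s: 20.0
eef_pos: [0.6036, 0.0953, 0.1494]
eef_rot: [-0.001, 0.712, 0.702, -0.001]
wrist_force: [0.2, -0.9, 0.6]
opening: 1.002
```

Request:
servo_tool(
  plan=[
    [[0.001,0,-0.02,0,1],[0,0,-0.01,0,1],[0,0,0,0,-1],[0,0,0,0,-1],[0,0,0,0,-1],[0,0,0,0,-1],[0,0,0.005,0,-1],[0,0,0,0,-1]],
  ],
)

```text
time_s: 20.8
eef_pos: [0.6045, 0.0955, 0.1246]
eef_rot: [-0.0, 0.712, 0.702, -0.0]
wrist_force: [-0.5, 0.1, -4.7]
opening: 0.691
```

Request:
servo_tool(
  plan=[
    [[0,0.008,0,0,-1],[0,0.012,0,0,-1],[0,0.008,0,0,-1],[0,0.006,0,0,-1],[0,0,0,0,-1],[0,0,-0.003,0,-1],[0,0,-0.002,0,-1],[0,0,0,0,-1]],
  ],
)

```text
time_s: 21.6
eef_pos: [0.6053, 0.1294, 0.121]
eef_rot: [0.0, 0.712, 0.702, 0.0]
wrist_force: [-2.4, 1.0, 4.6]
opening: 0.691
```

Request:
servo_tool(
  plan=[
    [[0,0,0,0,0.8],[0,0,0,0,1],[0,0,0,0,1],[0,0,0.045,0,1],[0,0,0.045,0,1],[-0.01,-0.01,0.04,0,1],[-0.02,-0.04,0.02,0,1],[-0.02,-0.045,0,0,1]],
  ],
)

```text
time_s: 22.4
eef_pos: [0.5566, 0.0341, 0.2743]
eef_rot: [0.003, 0.711, 0.703, 0.003]
wrist_force: [1.0, -0.9, 0.6]
opening: 0.997
```

Request:
servo_tool(
  plan=[
    [[-0.02,-0.045,0,0,1],[-0.02,-0.045,0,0,1],[-0.02,-0.045,0,0,1],[-0.02,-0.045,0,0,1],[-0.01,-0.045,0,0,1],[0,-0.045,0,0,1],[0,-0.045,0,0,1],[0,0,0,0,1]],
  ],
)

```text
time_s: 23.2
eef_pos: [0.4642, -0.2858, 0.2698]
eef_rot: [0.001, 0.714, 0.7, -0.001]
wrist_force: [0.1, 0.1, -0.1]
opening: 1.001
```

```bash
python3 snap.py a4
```

```text
23.3 [ 0.4645 -0.2813  0.2694] [-3.000e-04  7.129e-01  7.013e-01  1.000e-04] [-0.1  0.6 -0.7] [ 0.043 -0.053 -0.014] 0.992 [-0.76  0.09  1.66  0.    1.39 -0.75]
```

View pics/a4_top.png

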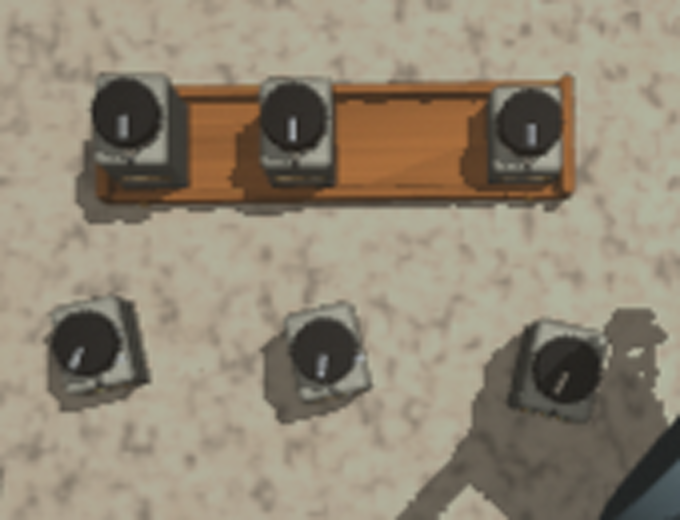

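```bash
cat > meas.py <<'E'
from h import *
import sys
T=camera("top")
# args name u v(in 4x crop)
Z={"1":.168,"3":.144,"6":.108,"5":.112,"4":.124,"2":.148,"2r":.156,"4r":.132,"5r":.12}
for a in sys.argv[1:]:
    n,u,v=a.split(","); z=Z[n]
    X=atz(T,float(u)/4+170-.5,float(v)/4+120-.5,z); p,f=cap(T,X[0],X[1],z); print(n,X[:2].round(4),p.round(4),round(f,1),"rack",ydev(*p))
E
python3 meas.py 1,127,113 3,295,115 6,529,122 5,86,343 4,325,350 2,566,370
```

```text
1 [0.6039 0.1281] [0.6025 0.1287] -55.6 rack [-0.0038  0.1277]
3 [0.604  0.0238] [0.6019 0.0248] -52.1 rack [-0.003   0.0238]
6 [ 0.6014 -0.1283] [ 0.6003 -0.1292] -50.5 rack [-0.0026 -0.1302]
5 [0.4625 0.1648] [0.4614 0.1649] -57.5 rack [-0.1454  0.162 ]
4 [0.4539 0.0084] [0.4524 0.0092] -55.1 rack [-0.1523  0.0062]
2 [ 0.4371 -0.1437] [ 0.4365 -0.1446] -47.6 rack [-0.1662 -0.1478]
```

Request:
servo_tool(
  plan=[
    [[-0.006,0.03,0,-0.06,1],[-0.007,0.04,0,-0.06,1],[-0.007,0.04,0,-0.06,1],[-0.0065,0.027,0,-0.035,1],[0,0,-0.03,0,1],[0,0,-0.04,0,1],[0,0,0,0,1],[0,0,0,0,1]],
  ],
)

```text
time_s: 24.15
eef_pos: [0.4382, -0.1423, 0.2]
eef_rot: [-0.001, 0.783, 0.622, -0.0]
wrist_force: [0.6, -0.8, 0.4]
opening: 0.999
```

Request:
servo_tool(
  plan=[
    [[0,-0.001,-0.03,0,1],[0,-0.001,-0.04,0,1],[0,0,-0.03,0,1],[0,0,0,0,1],[0,0,0,0,-1],[0,0,0,0,-1],[0,0,0,0,-1],[0,0,0,0,-1]],
  ],
)

```text
time_s: 24.95
eef_pos: [0.4401, -0.1466, 0.1028]
eef_rot: [0.002, 0.783, 0.622, 0.001]
wrist_force: [-3.9, 1.0, 7.9]
opening: 0.693
```

Request:
servo_tool(
  plan=[
    [[0,0,0.01,0,-1],[0,0,0.03,0,-1],[0,0,0.04,0,-1],[0,0,0.04,0,-1],[0,0,0.04,0,-1],[0,0,0.03,0,-1],[0,0,0,0,-1]],
  ],
)

```text
time_s: 25.65
eef_pos: [0.4407, -0.1468, 0.2962]
eef_rot: [0.005, 0.783, 0.622, 0.002]
wrist_force: [0.6, -0.7, -4.5]
opening: 0.69
```

```bash
python3 snap.py a5
```

```text
25.75 [ 0.4384 -0.1454  0.2903] [9.000e-04 7.832e-01 6.217e-01 3.000e-04] [-0.1 -0.2 -5.5] [-0.024 -0.003  0.039] 0.693 [-0.58 -0.12  1.82  0.    1.44 -0.35]
```

View pics/a5_top.png

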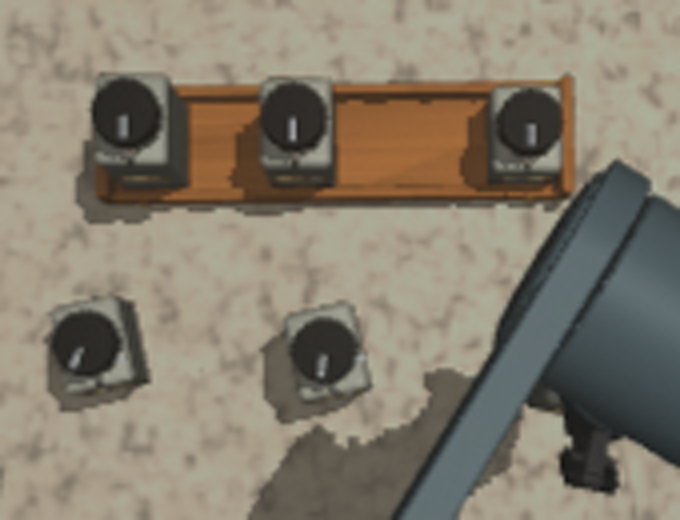

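View pics/a5_scene.png

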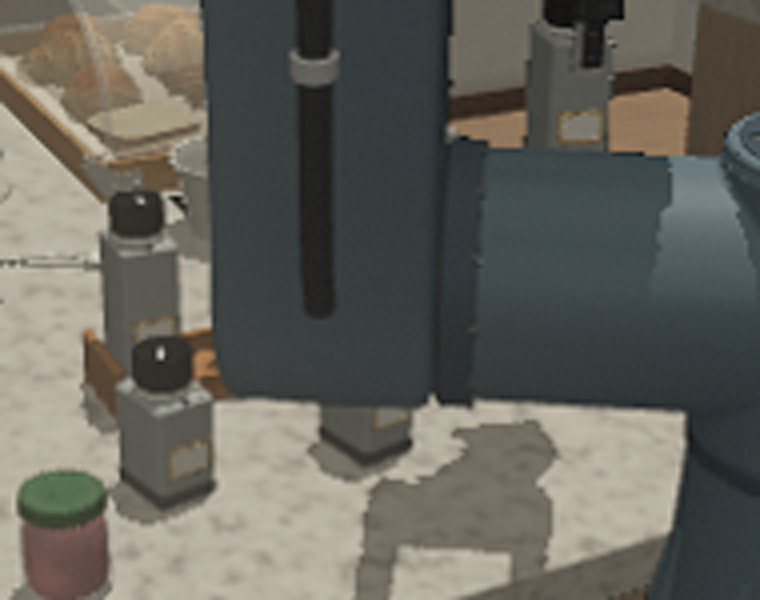

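Request:
servo_tool(
  plan=[
    [[0.02,0.03,0,0.04,-1],[0.03,0.04,0,0.04,-1],[0.03,0.04,0,0.04,-1],[0.03,0.04,0,0.04,-1],[0.03,0.04,0,0.04,-1],[0.02,0.025,0,0.015,-1],[0.005,0.006,0,0,-1],[0,0,0,0,-1]],
  ],
)

```text
time_s: 26.55
eef_pos: [0.6025, 0.0765, 0.2868]
eef_rot: [-0.002, 0.711, 0.703, -0.002]
wrist_force: [-0.4, -0.1, -4.9]
opening: 0.685
```

Request:
servo_tool(
  plan=[
    [[0,0,0,0,-1],[0,0,0,0,-1]],
  ],
)

```text
time_s: 26.75
eef_pos: [0.6026, 0.0742, 0.289]
eef_rot: [-0.0, 0.713, 0.702, -0.001]
wrist_force: [0.2, -0.9, -4.2]
opening: 0.691
```

Request:
servo_tool(
  plan=[
    [[0.002,0.002,-0.02,0,-1],[0,0,-0.04,0,-1],[0,0,-0.04,0,-1],[0,0,-0.03,0,-1],[0,0,-0.01,0,-1],[0,0,0,0,-1],[0,0,0,0,-1]],
  ],
)

```text
time_s: 27.45
eef_pos: [0.6066, 0.0769, 0.1516]
eef_rot: [0.001, 0.712, 0.702, 0.001]
wrist_force: [-0.7, 0.4, -3.6]
opening: 0.69
```

```bash
python3 snap.py a6
```

```text
27.55 [0.6071 0.0771 0.1523] [0.0017 0.7121 0.702  0.0015] [ 0.4 -1.1 -4. ] [ 0.036 -0.07   0.008] 0.687 [-0.07  0.35  1.59 -0.    1.19 -0.05]
```

View pics/a6_top.png

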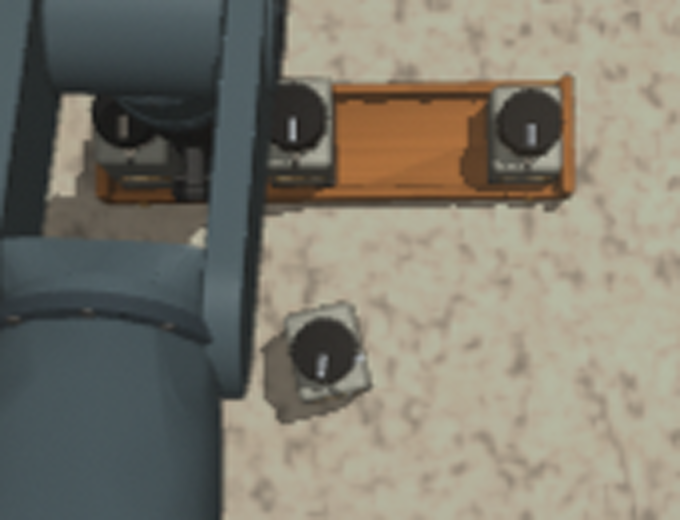

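View pics/a6_scene.png

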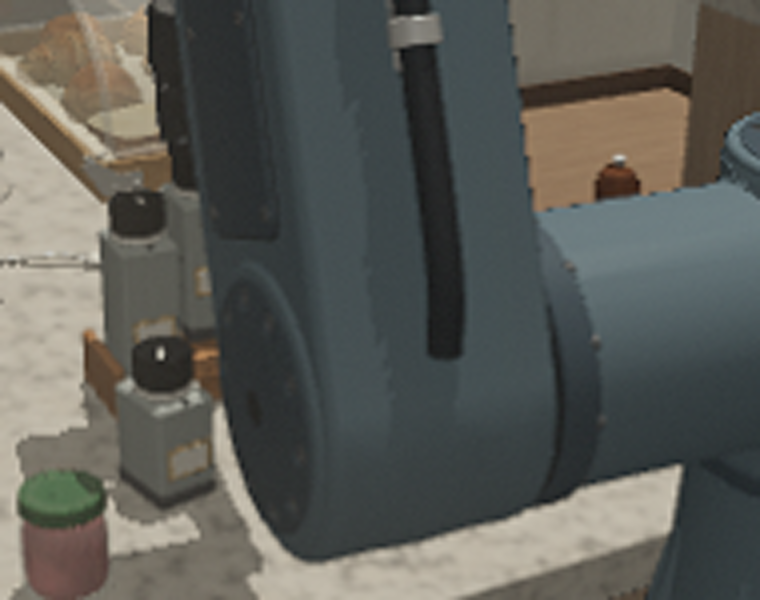

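Request:
servo_tool(
  plan=[
    [[-0.0015,-0.0005,0,0,-1],[0,0,-0.015,0,-1],[0,0,-0.012,0,-1],[0,0,-0.006,0,-1],[0,0,0,0,-1]],
  ],
)

```text
time_s: 28.05
eef_pos: [0.6056, 0.0768, 0.1158]
eef_rot: [0.002, 0.712, 0.702, 0.001]
wrist_force: [7.5, -0.9, -8.7]
opening: 0.693
```

Request:
servo_tool(
  plan=[
    [[0,0,0,0,-1],[0,0,0,0,-1]],
  ],
)

```text
time_s: 28.25
eef_pos: [0.6055, 0.0768, 0.1158]
eef_rot: [0.001, 0.712, 0.702, 0.001]
wrist_force: [6.7, -0.5, -7.9]
opening: 0.69
```

Request:
servo_tool(
  plan=[
    [[0.001,0,0,0,-1],[0,0,-0.002,0,-1],[0,0,-0.002,0,-1],[0,0,0,0,-1]],
  ],
)

```text
time_s: 28.65
eef_pos: [0.6058, 0.0769, 0.1125]
eef_rot: [0.001, 0.712, 0.702, 0.001]
wrist_force: [6.0, -1.1, -4.3]
opening: 0.69
```

Request:
servo_tool(
  plan=[
    [[0,0,-0.0015,0,-1],[0,0,-0.0015,0,-1],[0,0,0,0,-1]],
  ],
)

```text
time_s: 28.95
eef_pos: [0.6059, 0.0767, 0.1111]
eef_rot: [0.001, 0.712, 0.702, 0.001]
wrist_force: [1.2, -1.0, 4.7]
opening: 0.684
```

Request:
servo_tool(
  plan=[
    [[0,0,0,0,0.8],[0,0,0,0,1],[0,0,0,0,1],[0,0,0.045,0,1],[0,0,0.045,0,1],[-0.01,-0.01,0.03,0,1],[-0.02,-0.045,0,0,1],[-0.02,-0.045,0,0,1]],
  ],
)

```text
time_s: 29.75
eef_pos: [0.5547, -0.0232, 0.2309]
eef_rot: [0.001, 0.711, 0.703, 0.0]
wrist_force: [-0.1, -0.9, -0.3]
opening: 0.999
```

Request:
servo_tool(
  plan=[
    [[-0.02,-0.045,0,0,1],[-0.02,-0.045,0,0,1],[-0.02,-0.045,0,0,1],[-0.02,-0.045,0,0,1],[-0.01,-0.045,0,0,1],[0,-0.01,0,0,1],[0,0,0,0,1]],
  ],
)

```text
time_s: 30.45
eef_pos: [0.4643, -0.2592, 0.2293]
eef_rot: [-0.001, 0.713, 0.701, 0.0]
wrist_force: [-0.2, -1.0, -1.0]
opening: 1.001
```

```bash
python3 snap.py a7
```

```text
30.55 [ 0.4649 -0.2569  0.2292] [-8.000e-04  7.120e-01  7.022e-01  2.000e-04] [ 1.  -0.6 -0.1] [-0.005 -0.027  0.054] 1.001 [-0.73  0.1   1.73  0.    1.31 -0.72]
```

View pics/a7_top.png

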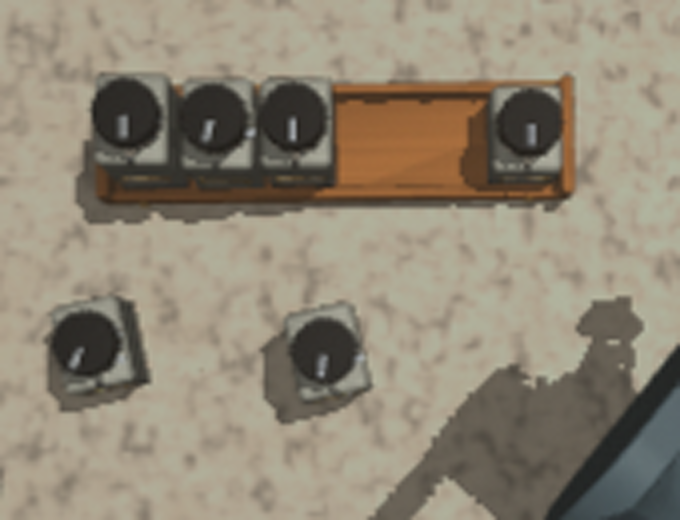

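View pics/a7_scene.png

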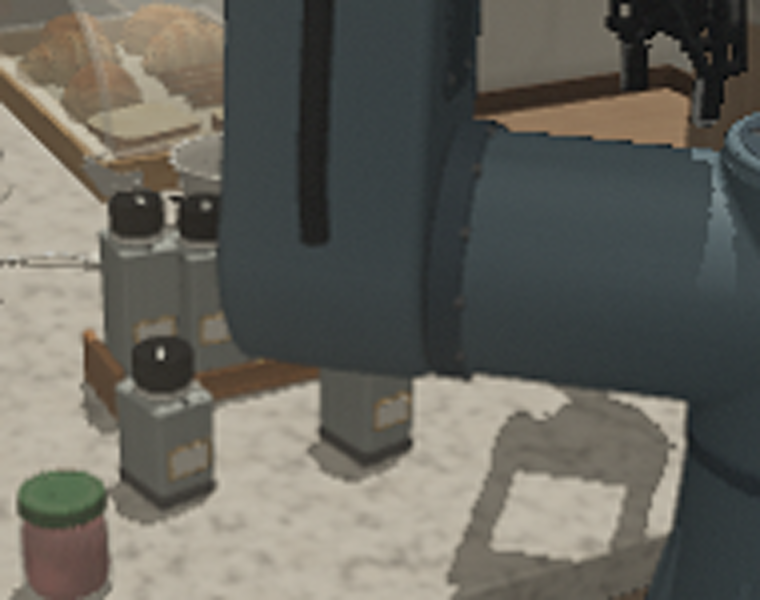

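```bash
python3 meas.py 1,127,113 2r,213,117 3,295,115 6,529,122 4,325,350 5,87,343; python3 - <<'E'
from h import *
T=camera("top")
for c,m,r in canmasks(T,.3):
    u,v=(r[0]+r[2])/2,(r[1]+r[3])/2; 
    if v<180: continue
    X=atz(T,u,v,.07); p,f=fitcan([(T,m)],X[0],X[1],.092 if u>225 else .08); print(r.round(),p.round(4),round(f,3))
E
```

```text
1 [0.6039 0.1281] [0.6028 0.1288] -55.6 rack [-0.0035  0.1278]
2r [0.602  0.0753] [0.6    0.0746] -43.8 rack [-0.0055  0.0735]
3 [0.604  0.0238] [0.6019 0.0249] -48.7 rack [-0.003   0.0239]
6 [ 0.6014 -0.1283] [ 0.6002 -0.1292] -50.4 rack [-0.0027 -0.1303]
4 [0.4539 0.0084] [0.4524 0.0093] -55.1 rack [-0.1523  0.0062]
5 [0.4624 0.1641] [0.4615 0.1649] -57.3 rack [-0.1453  0.162 ]
[185. 191. 209. 219.] [0.4629 0.1648 0.1621] 0.068
[246. 197. 265. 219.] [0.4534 0.0078 0.2077] 0.065
```

Request:
servo_tool(
  plan=[
    [[0,0.03,0,0.04,1],[-0.002,0.045,0,0.04,1],[-0.002,0.045,0,0.04,1],[-0.002,0.045,0,0.04,1],[-0.002,0.045,0,0.04,1],[-0.002,0.04,0,0.022,1],[0,0.016,0,0,1],[0,0,0,0,1]],
  ],
)

```text
time_s: 31.5
eef_pos: [0.4544, 0.0113, 0.2297]
eef_rot: [-0.0, 0.628, 0.778, 0.0]
wrist_force: [0.2, -1.1, -0.6]
opening: 0.998
```

Request:
servo_tool(
  plan=[
    [[0,0,-0.03,0,1],[0,0,-0.03,0,1],[0,0,0,0,1],[0,0,0,0,1]],
  ],
)

```text
time_s: 31.9
eef_pos: [0.4548, 0.0079, 0.1698]
eef_rot: [-0.0, 0.63, 0.777, -0.0]
wrist_force: [0.1, -0.4, 0.0]
opening: 0.999
```

Request:
servo_tool(
  plan=[
    [[0,0.0005,-0.03,0,1],[0,0,-0.035,0,1],[0,0,-0.02,0,1],[0,0,0,0,1],[0,0,0,0,-1],[0,0,0,0,-1],[0,0,0,0,-1],[0,0,0,0,-1]],
  ],
)

```text
time_s: 32.7
eef_pos: [0.4564, 0.0079, 0.0872]
eef_rot: [0.002, 0.63, 0.777, 0.0]
wrist_force: [-3.9, -1.2, 8.1]
opening: 0.686
```

Request:
servo_tool(
  plan=[
    [[0,0,0.01,0,-1],[0,0,0.03,0,-1],[0,0,0.04,0,-1],[0,0,0.04,0,-1],[0,0,0.03,0,-1],[0,0,0,0,-1]],
  ],
)

```text
time_s: 33.3
eef_pos: [0.4579, 0.0079, 0.2406]
eef_rot: [0.005, 0.63, 0.777, 0.002]
wrist_force: [1.1, -0.2, -3.6]
opening: 0.681
```

Request:
servo_tool(
  plan=[
    [[0,-0.02,0.02,-0.05,-1],[0.01,-0.015,0.01,-0.05,-1],[0.03,0,0,-0.05,-1],[0.035,0,0,-0.05,-1],[0.035,0,0,-0.022,-1],[0.03,0,0,0,-1],[0.007,0,0,0,-1],[0,0,0,0,-1]],
  ],
)

```text
time_s: 34.1
eef_pos: [0.6016, -0.0263, 0.2628]
eef_rot: [-0.001, 0.712, 0.702, -0.001]
wrist_force: [-0.1, 0.9, -5.1]
opening: 0.683
```

Request:
servo_tool(
  plan=[
    [[0,0,0,0,-1],[0,0,0,0,-1]],
  ],
)

```text
time_s: 34.3
eef_pos: [0.6008, -0.0264, 0.2643]
eef_rot: [-0.0, 0.712, 0.702, -0.0]
wrist_force: [-0.0, -0.1, -4.0]
opening: 0.687
```

Request:
servo_tool(
  plan=[
    [[0.002,-0.0005,-0.03,0,-1],[0,0,-0.04,0,-1],[0,0,-0.04,0,-1],[0,0,-0.02,0,-1],[0,0,0,0,-1],[0,0,0,0,-1]],
  ],
)

```text
time_s: 34.9
eef_pos: [0.6039, -0.0271, 0.1355]
eef_rot: [0.0, 0.712, 0.702, 0.0]
wrist_force: [0.5, 0.2, -3.6]
opening: 0.685
```

```bash
python3 snap.py a8
```

```text
35.0 [ 0.6053 -0.0274  0.1372] [0.0018 0.712  0.7021 0.0011] [-0.2 -0.4 -2.1] [ 0.026 -0.07   0.032] 0.685 [-0.24  0.36  1.62 -0.    1.16 -0.23]
```

View pics/a8_top.png

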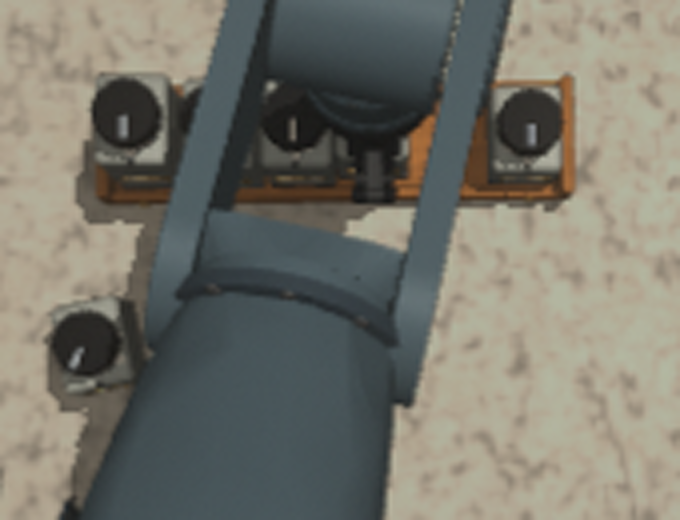

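Request:
servo_tool(
  plan=[
    [[-0.0005,0.0003,-0.015,0,-1],[0,0,-0.013,0,-1],[0,0,-0.008,0,-1],[0,0,-0.003,0,-1],[0,0,0,0,-1],[0,0,0,0,-1]],
  ],
)

```text
time_s: 35.6
eef_pos: [0.6037, -0.0268, 0.0955]
eef_rot: [0.0, 0.712, 0.702, 0.0]
wrist_force: [2.3, -0.3, -5.3]
opening: 0.683
```

Request:
servo_tool(
  plan=[
    [[0,0,-0.0015,0,-1],[0,0,-0.001,0,-1],[0,0,0,0,-1]],
  ],
)

```text
time_s: 35.9
eef_pos: [0.6038, -0.0267, 0.0953]
eef_rot: [0.0, 0.712, 0.702, 0.0]
wrist_force: [-4.5, 1.5, 12.4]
opening: 0.683
```

Request:
servo_tool(
  plan=[
    [[0,0,0,0,0.8],[0,0,0,0,1],[0,0,0,0,1],[0,0,0.045,0,1],[0,0,0.045,0,1],[-0.02,-0.02,0.03,0,1],[-0.03,-0.035,0.02,0,1],[-0.04,-0.04,0,0,1]],
  ],
)

```text
time_s: 36.7
eef_pos: [0.5195, -0.1182, 0.2368]
eef_rot: [0.003, 0.711, 0.703, 0.001]
wrist_force: [1.6, -1.4, 0.0]
opening: 1.002
```

Request:
servo_tool(
  plan=[
    [[-0.03,-0.04,0,0,1],[-0.02,-0.04,0,0,1],[-0.01,-0.04,0,0,1],[0,0,0,0,1]],
  ],
)

```text
time_s: 37.1
eef_pos: [0.4568, -0.2413, 0.2333]
eef_rot: [0.001, 0.714, 0.7, -0.001]
wrist_force: [0.8, -0.6, -0.2]
opening: 0.999
```

```bash
python3 snap.py a9
```

```text
37.2 [ 0.4578 -0.2376  0.2328] [-3.000e-04  7.129e-01  7.012e-01  1.000e-04] [ 0.4  1.1 -0.2] [ 0.003 -0.012  0.025] 0.999 [-0.71  0.06  1.77  0.    1.32 -0.69]
```

View pics/a9_top.png

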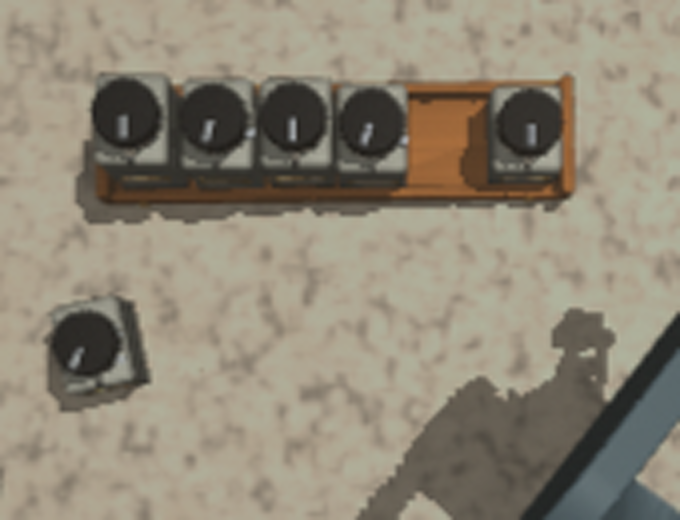

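```bash
python3 meas.py 1,127,113 2r,213,117 3,295,115 4r,371,121 6,529,122 5,87,343
```

```text
1 [0.6039 0.1281] [0.6028 0.1288] -55.3 rack [-0.0035  0.1278]
2r [0.602  0.0753] [0.6004 0.0747] -43.7 rack [-0.0051  0.0737]
3 [0.604  0.0238] [0.6018 0.0249] -48.4 rack [-0.0031  0.0238]
4r [ 0.6008 -0.0246] [ 0.5994 -0.025 ] -48.0 rack [-0.0048 -0.0261]
6 [ 0.6014 -0.1283] [ 0.6003 -0.1293] -50.4 rack [-0.0026 -0.1304]
5 [0.4624 0.1641] [0.4614 0.1649] -57.2 rack [-0.1454  0.162 ]
```

Request:
servo_tool(
  plan=[
    [[0,0.03,0,0.03,1],[0,0.045,0,0.03,1],[0,0.045,0,0.03,1],[0,0.045,0,0.03,1],[0,0.045,0,0.03,1],[0,0.045,0,0.03,1],[0,0.045,0,0,1],[0,0.04,0,0,1]],
  ],
)

```text
time_s: 38.05
eef_pos: [0.4572, 0.1068, 0.2331]
eef_rot: [-0.0, 0.645, 0.764, 0.0]
wrist_force: [1.0, -0.0, -0.0]
opening: 1.002
```

Request:
servo_tool(
  plan=[
    [[0,0.04,0,0,1],[0,0.02,-0.02,0,1],[0,0,-0.03,0,1],[0,0,-0.03,0,1],[0,0,0,0,1],[0,0,0,0,1]],
  ],
)

```text
time_s: 38.65
eef_pos: [0.4576, 0.1641, 0.1532]
eef_rot: [-0.001, 0.645, 0.764, -0.0]
wrist_force: [-0.8, 0.3, 0.5]
opening: 0.999
```

Request:
servo_tool(
  plan=[
    [[0.005,0.0005,-0.02,0,1],[0,0,-0.035,0,1],[0,0,-0.024,0,1],[0,0,0,0,1],[0,0,0,0,-1],[0,0,0,0,-1],[0,0,0,0,-1],[0,0,0,0,-1]],
  ],
)

```text
time_s: 39.45
eef_pos: [0.4648, 0.1639, 0.0768]
eef_rot: [0.001, 0.646, 0.763, 0.001]
wrist_force: [-4.4, -0.5, 7.2]
opening: 0.686
```

Request:
servo_tool(
  plan=[
    [[0,0,0.01,0,-1],[0,0,0.03,0,-1],[0,0,0.04,0,-1],[0,0,0.04,0,-1],[0,0,0.04,0,-1],[0,0,0,0,-1]],
  ],
)

```text
time_s: 40.05
eef_pos: [0.4669, 0.1641, 0.2417]
eef_rot: [0.005, 0.646, 0.763, 0.005]
wrist_force: [1.1, -0.2, -4.1]
opening: 0.687
```

Request:
servo_tool(
  plan=[
    [[0,-0.025,0,-0.03,-1],[0,-0.04,0,-0.03,-1],[0,-0.04,0,-0.03,-1],[0,-0.04,0,-0.03,-1],[0,-0.04,0,-0.03,-1],[0.01,-0.04,0,-0.03,-1],[0.03,-0.017,0,0,-1],[0.03,0,0,0,-1]],
  ],
)

```text
time_s: 40.85
eef_pos: [0.5332, -0.0813, 0.2335]
eef_rot: [0.0, 0.714, 0.701, -0.001]
wrist_force: [-0.3, -0.2, -4.5]
opening: 0.684
```

Request:
servo_tool(
  plan=[
    [[0.03,0,0,0,-1],[0.025,0,0,0,-1],[0.012,0,0,0,-1],[0,0,0,0,-1],[0,0,0,0,-1]],
  ],
)

```text
time_s: 41.35
eef_pos: [0.5992, -0.0781, 0.2329]
eef_rot: [-0.001, 0.712, 0.702, -0.001]
wrist_force: [0.2, -0.2, -4.9]
opening: 0.681
```

Down to bottom ≈ 0.04 (TCP 0.117).

Request:
servo_tool(
  plan=[
    [[0.004,0,-0.03,0,-1],[0,0,-0.04,0,-1],[0,0,-0.035,0,-1],[0,0,-0.01,0,-1],[0,0,0,0,-1],[0,0,0,0,-1]],
  ],
)

```text
time_s: 41.95
eef_pos: [0.6052, -0.0788, 0.121]
eef_rot: [0.001, 0.712, 0.702, 0.001]
wrist_force: [0.6, -0.5, -3.5]
opening: 0.69
```

```bash
python3 snap.py b1
```

```text
42.05 [ 0.6059 -0.079   0.1218] [0.002  0.7121 0.7021 0.001 ] [-0.1 -0.2 -5.3] [ 0.074 -0.026 -0.048] 0.686 [-0.32  0.39  1.61 -0.    1.14 -0.31]
```

View pics/b1_top.png

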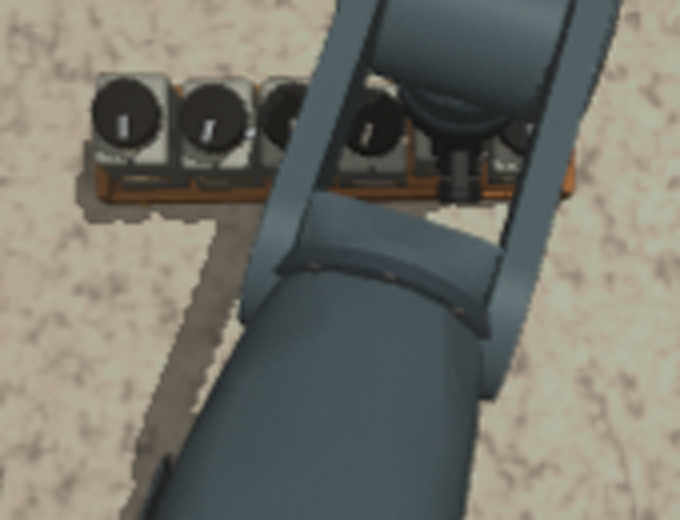

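Request:
servo_tool(
  plan=[
    [[-0.0015,0.0008,-0.01,0,-1],[0,0,-0.013,0,-1],[0,0,-0.008,0,-1],[0,0,-0.003,0,-1],[0,0,0,0,-1],[0,0,0,0,-1]],
  ],
)

```text
time_s: 42.65
eef_pos: [0.6027, -0.0775, 0.0851]
eef_rot: [-0.0, 0.712, 0.702, -0.0]
wrist_force: [-1.7, 1.1, 0.4]
opening: 0.685
```

Request:
servo_tool(
  plan=[
    [[0,0,-0.001,0,-1],[0,0,0,0,-1],[0,0,0,0,0.8],[0,0,0,0,1],[0,0,0,0,1],[0,0,0.045,0,1],[0,0,0.045,0,1],[-0.02,-0.02,0.04,0,1]],
  ],
)

```text
time_s: 43.45
eef_pos: [0.5842, -0.0964, 0.2162]
eef_rot: [0.001, 0.711, 0.703, 0.001]
wrist_force: [0.6, -0.7, 0.2]
opening: 1.0
```

Request:
servo_tool(
  plan=[
    [[-0.03,-0.04,0,0,1],[-0.04,-0.045,0,0,1],[-0.04,-0.045,0,0,1],[-0.02,-0.04,0,0,1],[0,0,0,0,1]],
  ],
)

```text
time_s: 43.95
eef_pos: [0.4641, -0.2569, 0.2144]
eef_rot: [0.001, 0.714, 0.7, -0.001]
wrist_force: [-0.1, 1.4, 1.2]
opening: 0.998
```

```bash
python3 snap.py b2; python3 meas.py 1,127,113 2r,213,117 3,295,115 4r,371,121 6,529,122 5r,450,123
```

```text
44.05 [ 0.466  -0.2533  0.2141] [2.000e-04 7.131e-01 7.011e-01 2.000e-04] [-0.2  1.   0.6] [0.037 0.015 0.005] 0.999 [-0.72  0.11  1.75  0.    1.28 -0.71]
1 [0.6039 0.1281] [0.6027 0.1287] -55.3 rack [-0.0036  0.1277]
2r [0.602  0.0753] [0.6005 0.0747] -43.5 rack [-0.0051  0.0737]
3 [0.604  0.0238] [0.6018 0.0249] -48.5 rack [-0.0031  0.0238]
4r [ 0.6008 -0.0246] [ 0.5992 -0.0248] -45.9 rack [-0.0051 -0.0258]
6 [ 0.6014 -0.1283] [ 0.6003 -0.1293] -50.2 rack [-0.0026 -0.1304]
5r [ 0.6001 -0.076 ] [ 0.5988 -0.0739] -46.2 rack [-0.0048 -0.075 ]
```

View pics/b2_top.png

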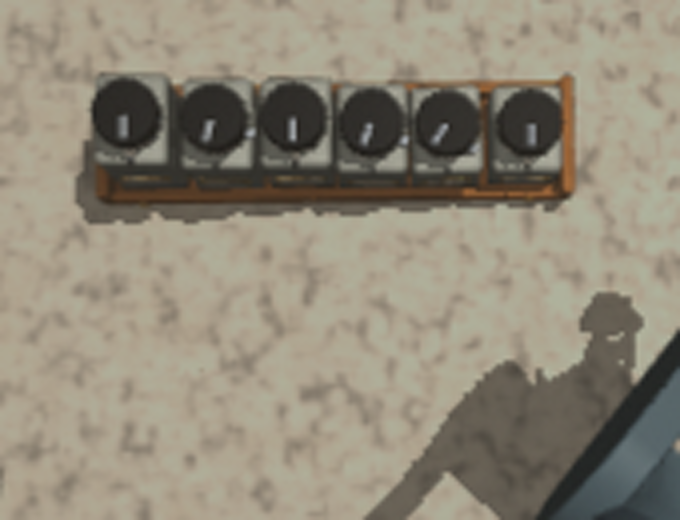

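View pics/b2_scene.png

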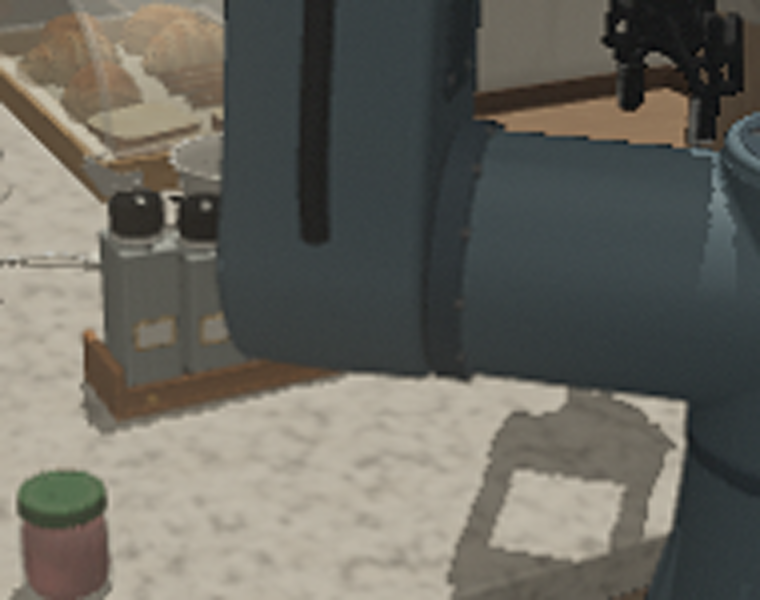

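Request:
servo_tool(
  plan=[
    [[0.015,0.025,0,0.12,1],[0.025,0.035,0,0.12,1],[0.03,0.04,0,0.12,1],[0.03,0.035,0,0.12,0.5],[0.025,0.03,0,0.12,0.3],[0.01,0.01,0,0.1,0.25],[0,0,0,0,0.25],[0,0,0,0,0.25]],
  ],
)

```text
time_s: 44.9
eef_pos: [0.6012, -0.0759, 0.2136]
eef_rot: [-0.0, 0.428, 0.904, -0.0]
wrist_force: [0.4, -0.3, -0.5]
opening: 0.624
```

Request:
servo_tool(
  plan=[
    [[0.001,0,-0.03,0,0.25],[0,0,-0.03,0,0.25],[0,0,-0.025,0,0.25],[0,0,-0.012,0,0.25],[0,0,0,0,0.25],[0,0,0,0,0.25]],
  ],
)

```text
time_s: 45.5
eef_pos: [0.6027, -0.0779, 0.118]
eef_rot: [0.001, 0.429, 0.903, 0.0]
wrist_force: [-0.9, 0.3, 0.5]
opening: 0.629
```

Request:
servo_tool(
  plan=[
    [[0,0,0,0,-1],[0,0,0,0,-1],[0,0,0,0,-1],[0,0,0,0,-1],[0,0,0,0,-1]],
  ],
)

```text
time_s: 46.0
eef_pos: [0.6037, -0.0776, 0.1192]
eef_rot: [0.002, 0.428, 0.904, 0.0]
wrist_force: [0.0, 1.7, 6.0]
opening: 0.466
```

```bash
python3 snap.py b3
```

```text
46.1 [ 0.6038 -0.0776  0.1192] [1.900e-03 4.281e-01 9.037e-01 3.000e-04] [0.5 1.  6.6] [ 0.078  0.077 -0.008] 0.465 [-0.32  0.39  1.62  0.    1.13 -1.01]
```

View pics/b3_top.png

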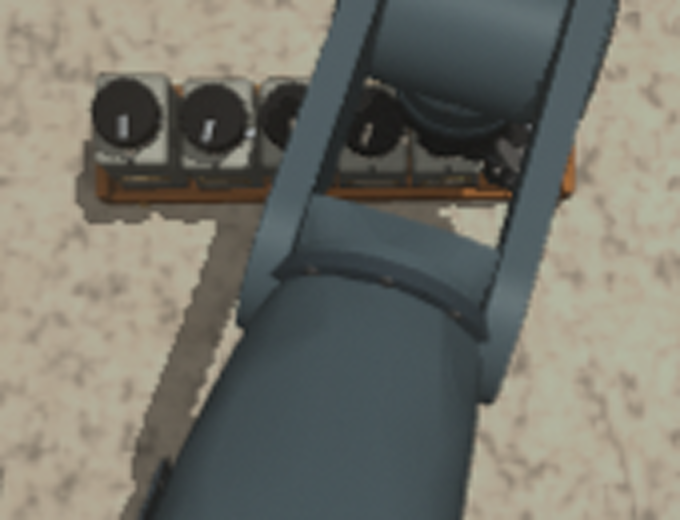

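Request:
servo_tool(
  plan=[
    [[0,0,0,-0.1,-1],[0,0,0,-0.1,-1],[0,0,0,-0.1,-1],[0,0,0,-0.1,-1],[0,0,0,-0.1,-1]],
  ],
)

```text
time_s: 46.6
eef_pos: [0.6026, -0.0781, 0.1191]
eef_rot: [0.001, 0.64, 0.768, -0.0]
wrist_force: [-5.5, -0.4, 10.0]
opening: 0.465
```

```bash
cat > o.py <<'E'
from bench import *
import numpy as np
o=get_obs();r=o["eef_rot"];print(o["time_s"],o["eef_pos"].round(4),"yaw",round(2*np.arctan2(r[2],r[1]),3),np.round(o["wrist_force"],1),np.round(o["torque"],3),round(o["opening"],3))
E
python3 o.py
```

```text
46.6 [ 0.6026 -0.0781  0.1191] yaw 1.753 [-5.5 -0.4 10. ] [-0.216  1.092  0.029] 0.465
```

Request:
servo_tool(
  plan=[
    [[0,0,0,-0.1,-1],[0,0,0,-0.1,-1],[0,0,0,-0.1,-1],[0,0,0,-0.1,-1]],
  ],
)

```text
time_s: 47.0
eef_pos: [0.602, -0.0779, 0.1192]
eef_rot: [0.0, 0.78, 0.626, -0.001]
wrist_force: [-6.6, 1.5, 10.5]
opening: 0.465
```

```bash
python3 o.py
```

```text
47.0 [ 0.602  -0.0779  0.1192] yaw 1.353 [-6.6  1.5 10.5] [0.456 1.327 0.02 ] 0.465
```

Request:
servo_tool(
  plan=[
    [[0,0,0,-0.1,-1],[0,0,0,-0.1,-1]],
  ],
)

```text
time_s: 47.2
eef_pos: [0.6025, -0.0774, 0.1191]
eef_rot: [0.0, 0.838, 0.545, 0.0]
wrist_force: [-4.9, 1.8, 11.6]
opening: 0.464
```

```bash
python3 o.py
```

```text
47.2 [ 0.6025 -0.0774  0.1191] yaw 1.153 [-4.9  1.8 11.6] [0.387 1.002 0.255] 0.464
```

Request:
servo_tool(
  plan=[
    [[0,0,0,-0.1,-1],[0,0,0,-0.1,-1]],
  ],
)

```text
time_s: 47.4
eef_pos: [0.6025, -0.077, 0.1191]
eef_rot: [0.0, 0.889, 0.459, 0.0]
wrist_force: [-5.5, 2.9, 11.0]
opening: 0.464
```

```bash
python3 o.py
```

```text
47.4 [ 0.6025 -0.077   0.1191] yaw 0.953 [-5.5  2.9 11. ] [0.637 1.066 0.241] 0.464
```

Request:
servo_tool(
  plan=[
    [[0,0,0,-0.08,-1],[0,0,0,-0.08,-1],[0,0,0,0,-1]],
  ],
)

```text
time_s: 47.7
eef_pos: [0.6023, -0.0767, 0.1191]
eef_rot: [-0.0, 0.922, 0.387, 0.0]
wrist_force: [-5.0, 3.7, 12.1]
opening: 0.464
```

```bash
python3 o.py
```

```text
47.7 [ 0.6023 -0.0767  0.1191] yaw 0.795 [-5.   3.7 12.1] [ 0.7    1.079 -0.006] 0.464
```

Request:
servo_tool(
  plan=[
    [[0,0,0,0,0.15],[0,0,0,0,0.25],[0,0,0,0,0.25],[0,0,0.03,0,0.25],[0,0,0.04,0,0.25],[0,0,0.03,0.1,0.25],[0,0.01,0,0.15,0.25],[0,0.02,0,0.15,0.25]],
  ],
)

```text
time_s: 48.5
eef_pos: [0.6032, -0.0485, 0.2186]
eef_rot: [0.001, 0.825, 0.565, 0.001]
wrist_force: [-0.8, 0.3, -0.3]
opening: 0.625
```

Request:
servo_tool(
  plan=[
    [[0,0.01,0,0.14,0.25],[0,0.0125,0,0.14,0.25],[0,0,0,0.14,0.25],[0,0,0,0.14,0.25],[0,0,0,0.14,0.25],[0,0,0,0.14,0.25],[0,0,0,0.14,0.25],[0,0,0,0.14,0.25]],
  ],
)

```text
time_s: 49.3
eef_pos: [0.6022, -0.0249, 0.2167]
eef_rot: [-0.0, 0.398, 0.917, -0.0]
wrist_force: [-0.0, -0.4, -0.8]
opening: 0.627
```

Request:
servo_tool(
  plan=[
    [[0,0,0,0,0.25],[0,0,0,0,0.25]],
  ],
)

```text
time_s: 49.5
eef_pos: [0.6022, -0.0249, 0.2168]
eef_rot: [-0.0, 0.403, 0.915, -0.0]
wrist_force: [-0.3, 0.7, -0.9]
opening: 0.628
```

```bash
python3 o.py; python3 snap.py b4
```

```text
49.5 [ 0.6022 -0.0249  0.2168] yaw 2.313 [-0.3  0.7 -0.9] [ 0.    -0.016  0.029] 0.628
49.6 [ 0.6023 -0.0249  0.2169] [-1.000e-04  4.021e-01  9.156e-01 -0.000e+00] [-0.1  0.3 -0.7] [ 0.016 -0.019 -0.031] 0.625 [-0.24  0.27  1.56  0.    1.31 -0.98]
```

View pics/b4_top.png

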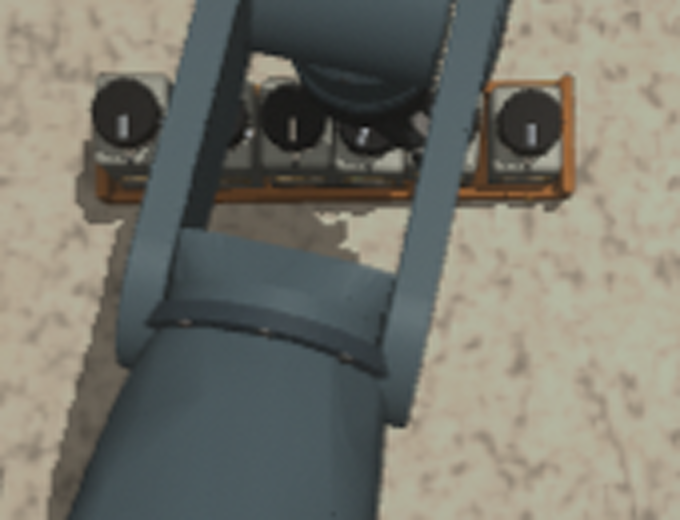

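Request:
servo_tool(
  plan=[
    [[0.001,0,-0.03,0.02,0.25],[0,0,-0.03,0,0.25],[0,0,-0.02,0,0.25],[0,0,-0.008,0,0.25],[0,0,0,0,0.25],[0,0,0,0,0.25]],
  ],
)

```text
time_s: 50.2
eef_pos: [0.604, -0.025, 0.1301]
eef_rot: [0.001, 0.392, 0.92, 0.0]
wrist_force: [0.0, 0.2, 1.1]
opening: 0.627
```

Request:
servo_tool(
  plan=[
    [[0,0,0,0,-1],[0,0,0,0,-1],[0,0,0,0,-1],[0,0,0,0,-1],[0,0,0,0,-1]],
  ],
)

```text
time_s: 50.7
eef_pos: [0.6043, -0.0253, 0.131]
eef_rot: [0.001, 0.392, 0.92, 0.0]
wrist_force: [-2.6, -1.7, 6.1]
opening: 0.466
```

```bash
python3 o.py
```

```text
50.7 [ 0.6043 -0.0253  0.131 ] yaw 2.337 [-2.6 -1.7  6.1] [-0.191  0.314  0.018] 0.466
```

Request:
servo_tool(
  plan=[
    [[0,0,0,-0.1,-1],[0,0,0,-0.1,-1],[0,0,0,-0.1,-1],[0,0,0,-0.1,-1],[0,0,0,-0.1,-1],[0,0,0,-0.1,-1],[0,0,0,-0.1,-1],[0,0,0,-0.1,-1]],
  ],
)

```text
time_s: 51.5
eef_pos: [0.6038, -0.0257, 0.1312]
eef_rot: [0.001, 0.72, 0.694, -0.0]
wrist_force: [-5.0, -1.7, 9.8]
opening: 0.46
```

```bash
python3 o.py
```

```text
51.5 [ 0.6038 -0.0257  0.1312] yaw 1.533 [-5.  -1.7  9.8] [-0.365  0.987  0.081] 0.46
```

Request:
servo_tool(
  plan=[
    [[0,0,0,-0.1,-1],[0,0,0,-0.1,-1],[0,0,0,-0.1,-1]],
  ],
)

```text
time_s: 51.8
eef_pos: [0.6036, -0.0256, 0.1312]
eef_rot: [0.001, 0.816, 0.578, -0.0]
wrist_force: [-5.6, -1.9, 9.5]
opening: 0.465
```

```bash
python3 o.py
```

```text
51.8 [ 0.6036 -0.0256  0.1312] yaw 1.233 [-5.6 -1.9  9.5] [-0.275  1.068  0.046] 0.465
```

Request:
servo_tool(
  plan=[
    [[0,0,0,-0.1,-1],[0,0,0,-0.1,-1]],
  ],
)

```text
time_s: 52.0
eef_pos: [0.6035, -0.0252, 0.1312]
eef_rot: [0.001, 0.87, 0.494, 0.0]
wrist_force: [-6.2, -0.6, 10.7]
opening: 0.462
```

```bash
python3 o.py
```

```text
52.0 [ 0.6035 -0.0252  0.1312] yaw 1.033 [-6.2 -0.6 10.7] [0.024 1.196 0.258] 0.462
```

Request:
servo_tool(
  plan=[
    [[0,0,0,-0.1,-1],[0,0,0,-0.1,-1],[0,0,0,-0.08,-1]],
  ],
)

```text
time_s: 52.3
eef_pos: [0.6036, -0.0249, 0.1313]
eef_rot: [0.0, 0.93, 0.368, 0.0]
wrist_force: [-6.4, 0.4, 11.4]
opening: 0.464
```

```bash
python3 o.py
```

```text
52.3 [ 0.6036 -0.0249  0.1313] yaw 0.753 [-6.4  0.4 11.4] [0.195 1.117 0.268] 0.464
```

Request:
servo_tool(
  plan=[
    [[0,0,0,0,0.15],[0,0,0,0,0.15],[0,0,0,0,0.15],[0,0,0,0.15,0.15],[0,0,0,0.15,0.15],[0,0,0,0.15,0.15],[0,0,0,0.05,0.15],[0,0,0,0,0.15]],
  ],
)

```text
time_s: 53.1
eef_pos: [0.6033, -0.0248, 0.1288]
eef_rot: [-0.0, 0.809, 0.588, -0.0]
wrist_force: [-0.3, -0.5, -0.2]
opening: 0.573
```

Request:
servo_tool(
  plan=[
    [[0,0,0,0,-1],[0,0,0,0,-1],[0,0,0,0,-1],[0,0,0,0,-1],[0,0,0,-0.1,-1],[0,0,0,-0.1,-1]],
  ],
)

```text
time_s: 53.7
eef_pos: [0.6034, -0.0249, 0.1293]
eef_rot: [0.0, 0.865, 0.503, 0.0]
wrist_force: [-1.3, 0.9, 3.8]
opening: 0.466
```

```bash
python3 o.py
```

```text
53.7 [ 0.6034 -0.0249  0.1293] yaw 1.053 [-1.3  0.9  3.8] [0.101 0.416 0.223] 0.466
```

Request:
servo_tool(
  plan=[
    [[0,0,0,-0.1,-1],[0,0,0,0,-1],[0,0,0,0,0.15],[0,0,0,0,0.25],[0,0,0,0,0.25],[0,0,0.03,0,0.25],[0,0,0.04,0,0.25],[0,0.01,0.03,0.1,0.25]],
  ],
)

```text
time_s: 54.5
eef_pos: [0.6038, -0.0158, 0.2309]
eef_rot: [0.001, 0.863, 0.504, 0.0]
wrist_force: [0.2, -0.1, -0.4]
opening: 0.625
```

Request:
servo_tool(
  plan=[
    [[0,0.03,0,0.14,0.25],[0.0005,0.03,0,0.14,0.25],[0.0005,0.025,0,0.14,0.25],[0.0005,0.006,0,0.14,0.25],[0,0,0,0.14,0.25],[0,0,0,0.14,0.25],[0,0,0,0.14,0.25],[0,0,0,0.14,0.25]],
  ],
)

```text
time_s: 55.3
eef_pos: [0.6048, 0.0762, 0.2287]
eef_rot: [-0.0, 0.461, 0.887, -0.0]
wrist_force: [-0.3, 0.9, -0.4]
opening: 0.624
```

Request:
servo_tool(
  plan=[
    [[0,0,0,0.14,0.25],[0,0,0,0,0.25],[0,0,0,0,0.25]],
  ],
)

```text
time_s: 55.6
eef_pos: [0.6048, 0.0762, 0.2289]
eef_rot: [-0.0, 0.402, 0.915, -0.0]
wrist_force: [-0.3, -0.6, 0.3]
opening: 0.625
```

```bash
python3 o.py; python3 snap.py b5
```

```text
55.6 [0.6048 0.0762 0.2289] yaw 2.313 [-0.3 -0.6  0.3] [0.025 0.013 0.064] 0.625
55.7 [0.6048 0.0761 0.2289] [-0.      0.402   0.9157 -0.    ] [-1.5 -0.4 -0.3] [ 0.019 -0.023  0.026] 0.626 [-0.07  0.27  1.53 -0.    1.34 -0.81]
```

View pics/b5_top.png

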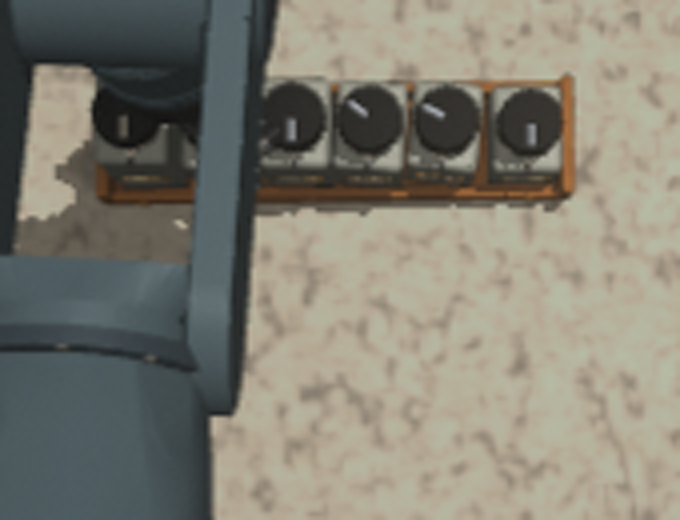

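Request:
servo_tool(
  plan=[
    [[0,-0.0005,-0.03,0.02,0.25],[0,0,-0.025,0,0.25],[0,0,-0.015,0,0.25],[0,0,-0.006,0,0.25],[0,0,0,0,0.25],[0,0,0,0,0.25]],
  ],
)

```text
time_s: 56.3
eef_pos: [0.6056, 0.0756, 0.1542]
eef_rot: [0.001, 0.392, 0.92, 0.0]
wrist_force: [0.0, 0.6, 0.4]
opening: 0.622
```

Request:
servo_tool(
  plan=[
    [[0,0,0,0,-1],[0,0,0,0,-1],[0,0,0,0,-1],[0,0,0,0,-1],[0,0,0,0,-1]],
  ],
)

```text
time_s: 56.8
eef_pos: [0.6057, 0.0753, 0.1549]
eef_rot: [0.001, 0.392, 0.92, 0.0]
wrist_force: [-2.4, -1.5, 6.3]
opening: 0.464
```

```bash
python3 o.py
```

```text
56.8 [0.6057 0.0753 0.1549] yaw 2.337 [-2.4 -1.5  6.3] [-0.263  0.301 -0.014] 0.464
```

Request:
servo_tool(
  plan=[
    [[0,0,0,-0.1,-1],[0,0,0,-0.1,-1],[0,0,0,-0.1,-1],[0,0,0,-0.1,-1],[0,0,0,-0.1,-1],[0,0,0,-0.1,-1],[0,0,0,-0.1,-1],[0,0,0,-0.1,-1]],
  ],
)

```text
time_s: 57.6
eef_pos: [0.6055, 0.0752, 0.155]
eef_rot: [0.001, 0.72, 0.694, 0.0]
wrist_force: [-3.3, -1.7, 7.5]
opening: 0.468
```

```bash
python3 o.py
```

```text
57.6 [0.6055 0.0752 0.155 ] yaw 1.533 [-3.3 -1.7  7.5] [-0.362  0.672  0.046] 0.468
```

Request:
servo_tool(
  plan=[
    [[0,0,0,-0.1,-1],[0,0,0,-0.1,-1],[0,0,0,-0.1,-1],[0,0,0,-0.1,-1],[0,0,0,-0.1,-1],[0,0,0,-0.1,-1],[0,0,0,-0.1,-1],[0,0,0,-0.06,-1]],
  ],
)

```text
time_s: 58.4
eef_pos: [0.6055, 0.0752, 0.1551]
eef_rot: [0.001, 0.926, 0.377, 0.001]
wrist_force: [-2.6, -2.4, 7.4]
opening: 0.466
```

```bash
python3 o.py
```

```text
58.4 [0.6055 0.0752 0.1551] yaw 0.774 [-2.6 -2.4  7.4] [-0.404  0.611  0.25 ] 0.466
```

Request:
servo_tool(
  plan=[
    [[0,0,0,0,0.15],[0,0,0,0,0.15],[0,0,0,0,0.15],[0,0,0,0.15,0.15],[0,0,0,0.15,0.15],[0,0,0,0.15,0.15],[0,0,0,0.15,0.15],[0,0,0,0,0.15]],
  ],
)

```text
time_s: 59.2
eef_pos: [0.6047, 0.0757, 0.1528]
eef_rot: [-0.0, 0.772, 0.636, -0.0]
wrist_force: [-0.9, 1.0, -0.3]
opening: 0.574
```

Request:
servo_tool(
  plan=[
    [[0,0,0,0.1,0.15],[0,0,0,0,-1],[0,0,0,0,-1],[0,0,0,0,-1],[0,0,0,0,-1],[0,0,0,-0.1,-1],[0,0,0,-0.1,-1]],
  ],
)

```text
time_s: 59.9
eef_pos: [0.6052, 0.0757, 0.1532]
eef_rot: [0.0, 0.804, 0.594, 0.0]
wrist_force: [-0.4, -0.1, 2.0]
opening: 0.466
```

```bash
python3 o.py
```

```text
59.9 [0.6052 0.0757 0.1532] yaw 1.272 [-0.4 -0.1  2. ] [ 0.003 -0.034  0.278] 0.466
```

Request:
servo_tool(
  plan=[
    [[0,0,0,-0.1,-1],[0,0,0,-0.1,-1],[0,0,0,-0.1,-1],[0,0,0,0,0.15],[0,0,0,0,0.25],[0,0,0,0,0.25],[0,0,0.03,0,0.25],[0,0,0.04,0,0.25]],
  ],
)

```text
time_s: 60.7
eef_pos: [0.603, 0.0757, 0.2209]
eef_rot: [-0.002, 0.883, 0.47, -0.003]
wrist_force: [1.3, -0.2, -0.9]
opening: 0.623
```

Request:
servo_tool(
  plan=[
    [[-0.02,-0.02,0.03,0.1,1],[-0.03,-0.04,0,0.1,1],[-0.03,-0.045,0,0.1,1],[-0.03,-0.045,0,0.1,1],[-0.02,-0.045,0,0.1,1],[-0.01,-0.045,0,0,1],[0,-0.045,0,0,1],[0,-0.045,0,0,1]],
  ],
)

```text
time_s: 61.5
eef_pos: [0.4688, -0.2494, 0.2534]
eef_rot: [0.001, 0.739, 0.673, 0.0]
wrist_force: [-0.0, -0.7, 0.3]
opening: 1.0
```

Request:
servo_tool(
  plan=[
    [[-0.02,-0.045,0,0,1],[-0.03,-0.045,0,0,1],[-0.03,-0.045,0,0,1],[-0.03,-0.045,0,0,1],[-0.03,-0.045,0,0,1],[0,0,0,0,1]],
  ],
)

```text
time_s: 62.1
eef_pos: [0.3346, -0.4637, 0.2529]
eef_rot: [0.0, 0.741, 0.671, -0.001]
wrist_force: [0.8, -0.3, -1.0]
opening: 1.0
```

```bash
python3 snap.py c1; python3 meas.py 1,127,113 2r,213,117 3,295,115 4r,371,121 6,529,122 5r,447,120; python3 - <<'E'
from h import *
T=camera("top")
a=T["img"][130:180,188:320]
cv2.imwrite("pics/c1z.png",cv2.resize(a,None,fx=6,fy=6,interpolation=cv2.INTER_CUBIC))
E
```

```text
62.2 [ 0.3375 -0.4596  0.2527] [-3.000e-04  7.402e-01  6.724e-01  3.000e-04] [-0.3  0.3 -0.7] [ 0.024 -0.018  0.002] 0.998 [-1.15  0.16  1.61  0.    1.37 -1.05]
1 [0.6039 0.1281] [0.6034 0.1289] -52.9 rack [-0.0029  0.1278]
2r [0.602  0.0753] [0.6028 0.0751] -41.3 rack [-0.0028  0.074 ]
3 [0.604  0.0238] [0.6021 0.025 ] -45.4 rack [-0.0028  0.024 ]
4r [ 0.6008 -0.0246] [ 0.6013 -0.0238] -42.9 rack [-0.0029 -0.0249]
6 [ 0.6014 -0.1283] [ 0.6005 -0.1293] -48.3 rack [-0.0023 -0.1303]
5r [ 0.6021 -0.0741] [ 0.6016 -0.0737] -42.1 rack [-0.002  -0.0747]
```

View pics/c1z.png

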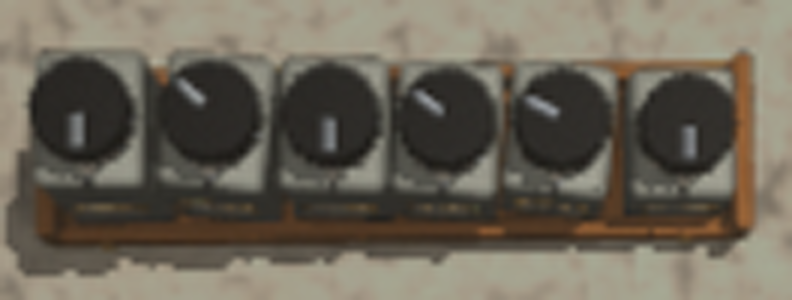

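View pics/c1_scene.png

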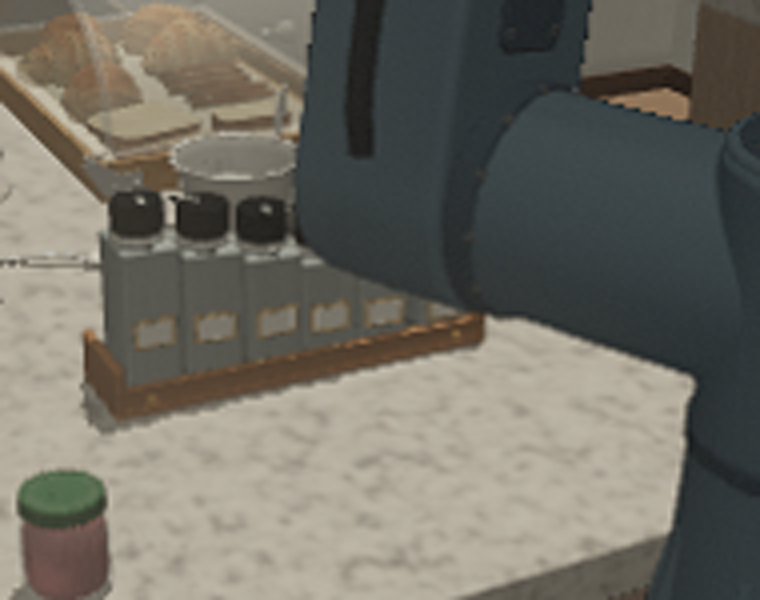

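```bash
python3 -c "
from bench import *
print(hand_in())"
```

```text
the job is handed in; nothing more can be done
None
```

All three refilled canisters (2, 4 and 5) are in their places by height in the rack with plates to the front, and each cap is turned down past its ratchet. I handed the job in at about 62 s, and it reported no verdict.

**Row position:** The last pictures show all six upright in order of height, about 50 mm apart. Each is within about 3 mm of the rack's middle line, and the gripper was well clear.

**Caps:** The wrist moment read about 0.02–0.08 N m while each collar turned. It rose to about 0.25 N m once the ratchet slipped, and I turned each cap at least 0.3 rad past that point. On can_2 and can_4 a second grip met the ratchet torque straight away, which confirms the collars were at their stops. can_5 had only one stroke. I judged the slip from tool angle and torque, not from a direct reading.

**What went wrong or disagreed:**
- **First slide:** When I first slid the rack canisters, they stopped up to 36 mm short of the gripper, probably because they leaned on a dragging foot. I redid the moves raising each about 5 mm, never out of the channel.
- **Camera versus arm:** The camera put canisters about 1–2 mm nearer the robot than the arm's own reading.
- **Canister yaw:** The turned canisters sit a few degrees round in the channel, still plate to the front.
- **Jars and mill:** I did not measure these again at the end. No move went near them, and jar_a looked unmoved in the last picture.

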